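Centre a doming punch through its guide block

TASK

Set the loose aluminium guide block down (do not drop it) flat and square in the rectangular pocket of the steel doming fixture, upright with its hole straight over the fixture's well, and let go of it. Then take the doming punch with the square grip from the wooden rack and lower it, ball end first, through the block's hole without touching the block or the silver disc and fixture below. Finish still holding the punch there, still and upright, centred in the hole, with the underside of its collar about 10 mm above the top of the block; leave the round-gripped punch, the jar and the hammer alone.

Things in the scene. Friction and masses are not known exactly. Their poses are not given: they have to be found in the camera images.
- guide: Guide block: loose plain aluminium block 64 (x) x 44 (y) x 40 (z) mm, about 0.25 kg, standing on the table with its hole upright. A round hole 28 mm in diameter runs all through it along z, in the middle. Origin: centre of the underside; the block is the same after a half turn.
- guide_mouth (a point): Centre of the hole at the guide block's top face, 40 mm above its underside.
- fixture: Doming fixture: steel block 130 (x) x 110 (y) x 34 (z) mm, fixed to the table. In the middle of its top is a rectangular pocket 67 (x) x 47 (y) mm, 10 mm deep with a 2 mm chamfer; the seated guide block stands 30 mm proud of it. Below the pocket's floor, in the middle, is a round well 34 mm in diameter and 20 mm deep. Origin: centre of the underside, axes along its edges.
- pocket (a point): Centre of the pocket's floor, 24 mm above the table (where the well opens), axes as the fixture's: x along the pocket's long side. A thin silver disc lies on the well's bottom, its top 19 mm below this point.
- rack: Punch rack: dark wooden block 170 (x) x 60 (y) x 70 (z) mm, fixed to the table, with two upright through holes 20 mm in diameter at x = -45 and +45 mm from its middle. One punch hangs by its collar in each. Origin: centre of the underside.
- punch: Doming punch with the square grip: steel, about 0.15 kg, 114 mm long, hanging upright in either rack hole by its collar. From the bottom: ball end 14 mm in diameter and round stem 10 mm thick up to 60 mm, round collar 32 mm in diameter from 60 to 64 mm, square grip 18 x 18 mm (faces square to x and y) from 64 to 114 mm. Origin: lowest point of the ball; z runs up the punch.
- punch_collar (a point): Point on the punch's axis at the underside of the collar, 60 mm above the ball's lowest point.
- round_punch: Bystander: smaller punch with a round wooden grip (12 mm thick) ending in a 20 mm ball, 91 mm long, hanging in the other rack hole by a 28 mm collar; it stands 46 mm above the rack. Origin: its lowest point.
- jar: Bystander: small closed green glass jar, 40 mm in diameter and 50 mm high, standing on the table beyond the work. Origin: centre of the underside.
- hammer: Bystander: hammer 220 mm long lying on the table beyond the fixture, handle towards its -x. Origin: centre of its underside.
Not all that is in view belongs to the job. What is meant by the fixture is not yellow, and is the smaller of those in its own colour. There is more than one size of the guide; the job needs the larger.

How it is judged:
By the outcome, as a careful person would: the job done as asked, in the order asked, and still so for the second after the job is handed in, while the arm keeps its last pose, push and grip.
It also fails if it takes over 67 s, if anything falls off the work surface, if the arm or the gripper's body presses on something with over 40 N, if the wrist force passes 120 N, or if a joint passes its speed limit or range.

ROBOT

A 6-joint arm with a two-finger parallel gripper is mounted at the origin on the work surface. World frame = base frame: x ahead of the robot, y to its left, z up, the work surface at z = 0. Lengths are in m, angles in rad, forces in N, time in s.
With the tool pointing down it reaches from about 0.35 to 0.975 m from the base axis. Payload 4.9 kg.
Tool frame: the origin (TCP) lies at the very end of the fingers, on their centre line; the grasp point (between the pads) lies 19 mm behind it (manip.hold_point_z is the distance from the TCP to the grasp point, in m); z points along the fingers, x is the direction in which the jaws open and shut, and the axes are right-handed (so a half turn about z gives the same grasp; the last joint's range is limited). The gripper opens to 85 mm and grips with 20 to 120 N. Pads are 22 mm wide; open, the fingers measure 114 mm over their backs; the gripper's body (76 mm by 85 mm) begins 54 mm behind the grasp point. The pads swing forward as they close: fully open they stand 13 mm farther back than shut.
Start: joints at [0.989, 0.053, 1.613, -0, 1.476, -0.119], TCP at [0.279, 0.559, 0.231] pointing down, gripper open.
Joint ranges: [-3.01, 3.01], [-1.01, 2.22], [0.06, 2.58], [-1.02, 4.17], [0.09, 2.62], [-3.14, 3.14]. Speed limits (rad/s): [2.57, 2.57, 3.14, 3.14, 3.14, 3.14].

INTERFACE

Orientations are given as a unit quaternion [w, x, y, z].
In Python, from plant import manip gives the robot as it stands.
- The arm moves only by the shell command python3 -m handwheel 'ROWS' [OPENING]. ROWS is JSON, a list of rows, each an object of numbers: "dx", "dy", "dz": the shift along the tool's x, y, z in m; "ax", "ay", "az": the turn, a rotation vector about the tool's x, y, z in rad. In form: [{"dx": .., "dy": .., "dz": .., "ax": .., "ay": .., "az": ..}, ...]. A call has 1 to 5 rows; each row is the pose to reach, as a shift and turn from the pose commanded when the call began, along the tool's axes at that moment; what a row does not reach only later rows make up. A row lasts 1/8 s, in which the tool goes at most 62.5 mm and 10.7 degrees, less where a joint would pass 70% of its speed; a pose out of reach is approached as far as the arm can. A call with a gripper value outside its range is refused whole. OPENING is the closure in counts, from 0 (fully open) to 255 (shut), set as the call begins (- or left out, the last holds). The fingers move at their own pace and stop on an object; the grip force is fixed at half the most. Time passes only in rows, so rows that repeat a pose let the fingers close. It gives the time, the measured TCP pose, the force and the opening at its end, in the units of the state.
- manip.state(): the state, without advancing time (a new reading comes with each control period).
- manip.grab_frame(name): name is "scene" or "side" or "wrist"; returns a dict with "image" (400x640x3 uint8, blue, green, red), "z_map" (400x640 float32, m along the optical axis (not along the pixel's ray), 0 where there is no reading), "K" (3x3 intrinsics, pixels), "k1" (the pictures are not rectified: a ray, as slopes to the right and down, at radius r is drawn at 1 + k1 r^2 times it, then the intrinsics apply), "xyz" and "rotation" of the camera in the world. Camera axes: x right, y up, looking along -z (the intrinsics and any distortion apply to the point x, -y, -z); pixel columns grow to the right and rows downward; lengths in m; the calibration is good to about 2 mm. A picture is of the moment at which its call begins.
- manip.job_done(): hands the job in, once; it reports no verdict.
The state is a dict: "time": time; "joint_pos": joint angles; "joint_vel": joint speeds; "joint_efforts": joint torques, N m; "tool_pos": TCP position; "tool_rot": TCP orientation; "contact_force": force on the tool from outside, world axes, zero at the start; "ft_torque": the same for the moment, N m; "gripper_width": opening from 0.0 (shut) to 1.0 (fully open).
Only numpy, scipy, OpenCV 4.12 (cv2) and the standard library are available. Lean on these libraries where they do the work, as an engineer would, in place of code of your own. Each camera call takes 0.05 s, during which the arm holds its last target.

## Working session

There is one attempt and no reset: what is moved stays moved. The work goes in short steps, Python scripts to look and compute and a shell command to move; the robot and the scene stay as the last step left them, time stands still between calls to the robot, and variables do not carry over. Pictures are saved under pics/ and viewed, and the job is handed in when it is done.

```bash
ls; mkdir -p pics
cat > h.py <<'E'
import numpy as np, cv2, pickle
from plant import manip
def grab(n,save=None):
    f=manip.grab_frame(n)
    if save: cv2.imwrite('pics/'+save+'.png',f['image']); pickle.dump(f,open('pics/'+save+'.pkl','wb'))
    return f
def load(s): return pickle.load(open('pics/'+s+'.pkl','rb'))
def rays(f,uv):
    K=np.array(f['K'],float); k1=float(f['k1'])
    uv=np.atleast_2d(np.array(uv,float))
    d=np.array([k1,0,0,0,0],float)
    s=cv2.undistortPointsIter(uv.reshape(-1,1,2),K,d,None,None,(3,50,1e-10)).reshape(-1,2)
    dc=np.c_[s[:,0],-s[:,1],-np.ones(len(s))]
    return np.array(f['xyz'],float), dc@R(f).T
def R(f):
    r=np.array(f['rotation'],float)
    if r.shape==(3,3): return r
    from scipy.spatial.transform import Rotation as Ro
    return Ro.from_quat(np.r_[r.ravel()[1:],r.ravel()[0]]).as_matrix()
def onplane(f,uv,z):
    o,d=rays(f,uv); t=(z-o[2])/d[:,2]; return o+d*t[:,None]
def depthpts(f,uv):
    o,d=rays(f,uv); uv=np.atleast_2d(uv).astype(int)
    z=f['z_map'][uv[:,1],uv[:,0]]; return o+d*z[:,None]
def proj(f,P):
    P=np.atleast_2d(P)-np.array(f['xyz']); c=P@R(f); s=np.c_[c[:,0]/-c[:,2],-c[:,1]/-c[:,2]]
    r2=(s**2).sum(1,keepdims=True); s=s*(1+f['k1']*r2); K=np.array(f['K']); return np.c_[s[:,0]*K[0,0]+K[0,2],s[:,1]*K[1,1]+K[1,2]]
E
python3 - <<'E'
from h import *
for n in ['scene','side','wrist']:
    f=grab(n,n+'0'); print(n,f['K'],f['k1'],f['xyz'],f['rotation'])
print(manip.state(), manip.hold_point_z)
E
```

```text
pics
scene [[507.30351268   0.         315.23007219]
 [  0.         507.30351268 194.26165847]
 [  0.           0.           1.        ]] -0.07963839542370613 [ 1.12378739 -0.71616123  0.73419533] [0.83715142 0.43216237 0.14828829 0.30070545]
side [[406.13207425   0.         315.08846556]
 [  0.         406.13207425 198.03834819]
 [  0.           0.           1.        ]] -0.005452266131737943 [ 0.06748057 -0.79234197  0.68013064] [ 0.84073356  0.46312273 -0.1317871  -0.24762185]
wrist [[283.95828743   0.         325.26117864]
 [  0.         283.95828743 196.78992233]
 [  0.           0.           1.        ]] -0.04178603682907377 [0.22088989 0.58918558 0.37228393] [ 0.84307939 -0.11172148 -0.06760982  0.52169375]
{'time': 0.15, 'joint_pos': array([ 9.89018917e-01,  5.32455734e-02,  1.61399643e+00,  1.41271141e-05,
        1.47601257e+00, -1.19000126e-01]), 'joint_vel': array([-0.00029792, -0.00219377, -0.00433626, -0.00084772,  0.00063803,
        0.0013449 ]), 'joint_efforts': array([ 7.32245530e-05, -3.94247460e+01, -3.70718729e+01, -1.69831096e-04,
        4.72743792e-03,  1.00118851e-05]), 'tool_pos': array([0.27874292, 0.55884369, 0.23030976]), 'tool_rot': array([ 3.43806923e-04,  8.50422010e-01,  5.26100479e-01, -7.56534921e-04]), 'contact_force': array([ 0.06858324, -0.45338192, -1.16109738]), 'ft_torque': array([ 0.02782732,  0.04894963, -0.03682583]), 'gripper_width': 0.9975400304291131} 0.0187
```

View pics/scene0.png

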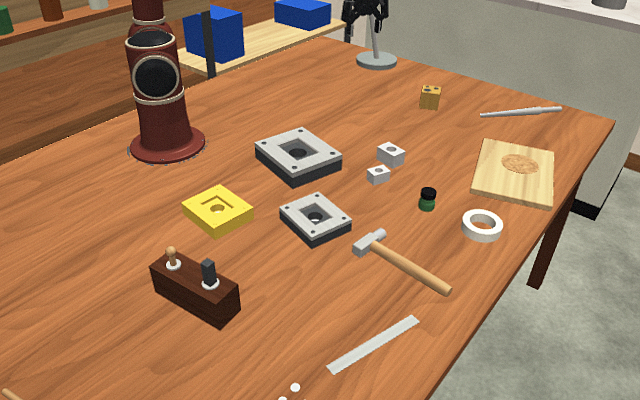

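View pics/side0.png

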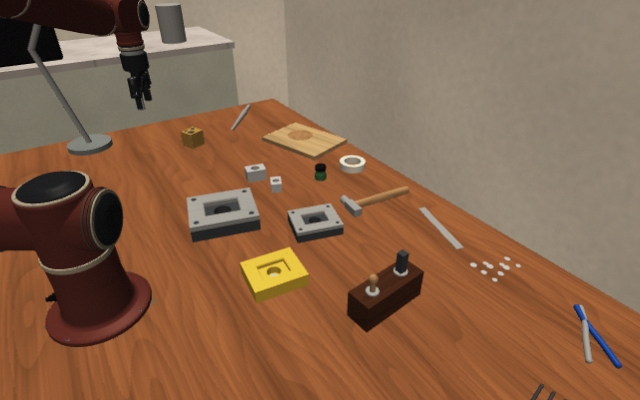

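View pics/wrist0.png

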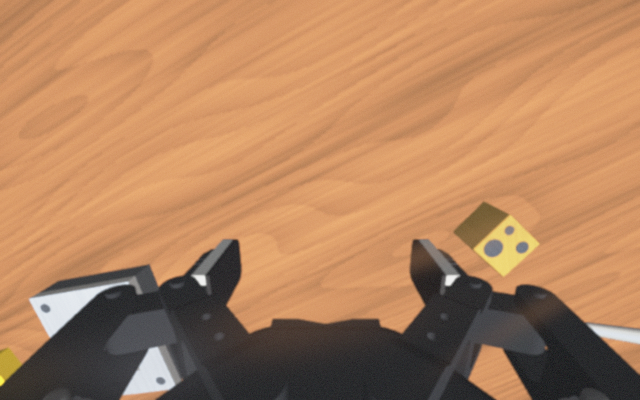

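Candidates in the scene view:
- **Fixtures:** large grey at (298,152), small grey at (315,217), yellow at (217,208). I choose the small grey one.
- **Guides:** (390,153) and (377,174). I choose the larger, apparently (390,153).
- **Punches:** square grip at (209,275), round at (172,260).

Next is a close crop to check the choice, plus depth measurements.

Run:
```python
from h import *
f=load('scene0');g=load('side0')
a=cv2.resize(f['image'][130:260,250:450],None,fx=4,fy=4,interpolation=cv2.INTER_CUBIC);cv2.imwrite('pics/crop1.png',a)
b=cv2.resize(g['image'][150:330,230:430],None,fx=3.3,fy=3.3,interpolation=cv2.INTER_CUBIC);cv2.imwrite('pics/crop2.png',b[:600])
print(depthpts(f,[(382,150),(373,170),(290,240),(265,150),(209,262)]).round(3), depthpts(g,[(255,168),(276,181),(300,220)]).round(3))
```

```text
[[ 0.522  0.322  0.034]
 [ 0.556  0.229  0.03 ]
 [ 0.55  -0.086 -0.001]
 [ 0.298  0.1    0.049]
 [ 0.58  -0.329  0.126]] [[ 0.548  0.35   0.027]
 [ 0.573  0.244  0.019]
 [ 0.518 -0.     0.031]]
```

View pics/crop1.png

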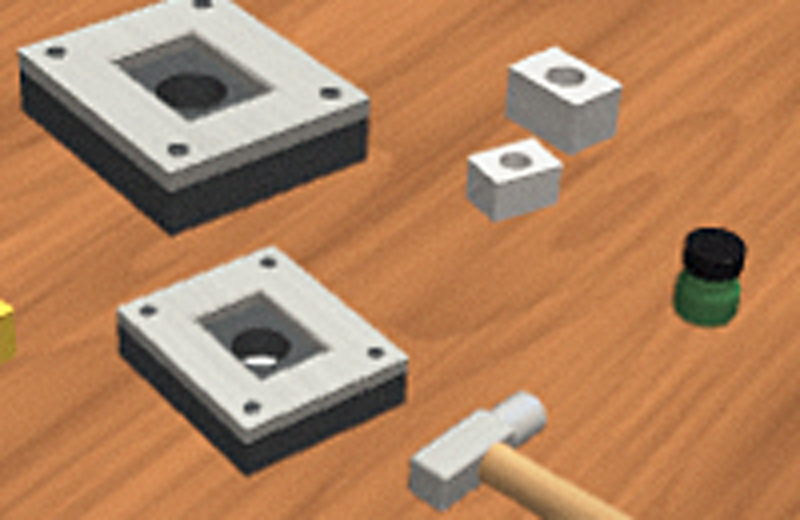

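View pics/crop2.png

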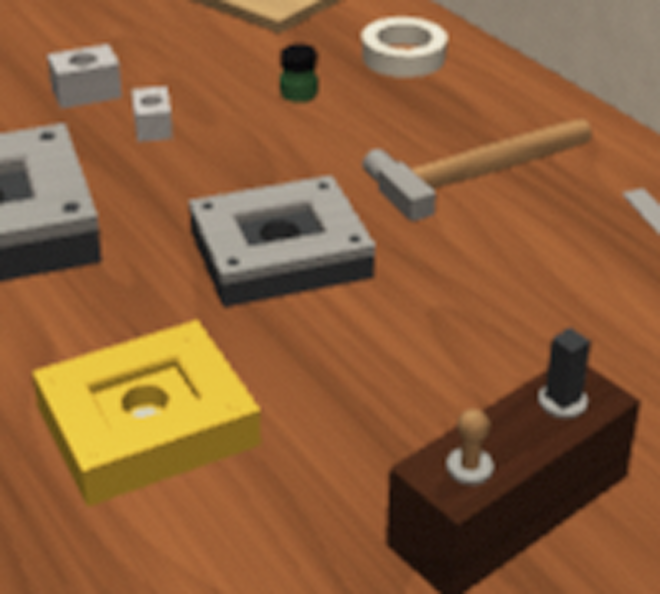

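The crops confirm it: the small grey fixture (scene crop centre about (262,345), silver visible in its well) and the upper, larger guide (565,95). Now the measurements: top-face masks projected onto the known heights.

Run:
```python
from h import *
f=load('scene0');g=load('side0')
def face(fr,seed,z,tol,name):
    im=fr['image'].copy(); m=np.zeros((402,642),np.uint8)
    # upsample region
    gray=cv2.cvtColor(im,cv2.COLOR_BGR2GRAY)
    cv2.floodFill(cv2.GaussianBlur(im,(3,3),0),m,seed,255,(tol,)*3,(tol,)*3,4|(255<<8)|cv2.FLOODFILL_MASK_ONLY|cv2.FLOODFILL_FIXED_RANGE)
    m=m[1:-1,1:-1]
    cs,_=cv2.findContours(m,cv2.RETR_EXTERNAL,cv2.CHAIN_APPROX_NONE)
    c=max(cs,key=cv2.contourArea).reshape(-1,2)
    P=onplane(fr,c,z)[:,:2]
    r=cv2.minAreaRect((P*1000).astype(np.float32))
    print(name,m.sum()//255,np.round(r[0],1),np.round(r[1],1),round(r[2],1))
face(f,(385,145),.04,40,'guideL scene'); face(f,(370,170),.035,40,'guideS scene')
face(g,(249,169),.04,30,'guideL side'); face(g,(271,181),.035,30,'guideS side')
face(f,(295,217),.034,45,'fix scene'); face(g,(300,216),.034,40,'fix side')
face(f,(265,150),.05,45,'bigfix scene')
```

```text
guideL scene 128 [540.9 336.5] [41.  61.4] 77.3
guideS scene 91 [569.1 232.1] [45.2 31.6] 64.0
guideL side 26 [518.9 334.4] [35.8 17.1] 77.7
guideS side 58 [561.3 223.7] [46.1 28.8] 62.7
fix scene 1239 [556.8  -9.5] [108.7 129.1] 74.4
fix side 895 [556.8 -14.2] [113.7 130.8] 74.5
bigfix scene 1618 [356.5 162.7] [157.9 186.8] 74.9
```

The sizes match: guide 64x44 (measured 61x41, mask eroded) at (0.541, 0.336), and fixture 130x110 at (0.557, -0.011) with its long axis at about -15.5°. Next I move over the guide.

```bash
cat >> h.py <<'E'
from scipy.spatial.transform import Rotation as Ro
def go(p,jaw=None):
    """print shift in tool axes for TCP -> p with jaw angle deg"""
    s=manip.state(); q=s['tool_rot']; M=Ro.from_quat(np.r_[q[1:],q[0]]).as_matrix()
    d=M.T@(np.array(p)-s['tool_pos']); j=np.degrees(np.arctan2(M[1,0],M[0,0]))
    az=0 if jaw is None else -np.radians((jaw-j+90)%180-90)
    print('t',round(s['time'],2),'tcp',s['tool_pos'].round(4),'jaw',round(j,2),'tilt z',M[:,2].round(4),'q6',s['joint_pos'][5].round(2))
    print('shift',d.round(4),'az',round(az,4),'rows>=',round(max(np.linalg.norm(d)/.0625,abs(az)/.1867),2),'F',s['contact_force'].round(1),'w',round(s['gripper_width'],3))
E
python3 -c "
from h import *
go([.541,.3365,.15],77)"
```

```text
t 0.15 tcp [0.2787 0.5588 0.2303] jaw 63.48 tilt z [-9.0e-04 -1.4e-03 -1.0e+00] q6 -0.12
shift [-0.0817  0.334   0.0804] az -0.2359 rows>= 5.65 F [ 0.1 -0.5 -1.2] w 0.998
```

```bash
python3 -m handwheel '[{"dx":-0.010,"dy":0.042,"az":-0.03},{"dx":-0.023,"dy":0.095,"dz":0.01,"az":-0.08},{"dx":-0.037,"dy":0.150,"dz":0.02,"az":-0.13},{"dx":-0.050,"dy":0.205,"dz":0.03,"az":-0.18},{"dx":-0.060,"dy":0.245,"dz":0.04,"az":-0.236}]' 0; python3 -c "
from h import *
go([.541,.3365,.15],77)"
```

```text
t 0.15 tcp [0.2787 0.5588 0.2303] jaw 63.48 tilt z [-9.0e-04 -1.4e-03 -1.0e+00] q6 -0.12
shift [-0.0817  0.334   0.0804] az -0.2359 rows>= 5.65 F [ 0.1 -0.5 -1.2] w 0.998invalid input at $[0]: expected keys dx, dy, dz, ax, ay, az
```

All keys are needed in every row.

```bash
python3 -m handwheel '[{"dx":-0.010,"dy":0.042,"dz":0,"ax":0,"ay":0,"az":-0.03},{"dx":-0.023,"dy":0.095,"dz":0.01,"ax":0,"ay":0,"az":-0.08},{"dx":-0.037,"dy":0.150,"dz":0.02,"ax":0,"ay":0,"az":-0.13},{"dx":-0.050,"dy":0.205,"dz":0.03,"ax":0,"ay":0,"az":-0.18},{"dx":-0.060,"dy":0.245,"dz":0.04,"ax":0,"ay":0,"az":-0.236}]' 0; python3 -c "
from h import *
go([.541,.3365,.15],77)"
```

```text
time: 0.78
tool_pos: [0.4729, 0.3943, 0.1906]
tool_rot: [0.0, 0.782, 0.623, -0.0]
contact_force: [1.0, -0.2, -0.2]
gripper_width: 0.999
t 0.78 tcp [0.4729 0.3943 0.1906] jaw 77.03 tilt z [-2.e-04 -4.e-04 -1.e+00] q6 -0.77
shift [-0.0411  0.0794  0.0406] az 0.0006 rows>= 1.57 F [ 1.  -0.2 -0.2] w 0.999
```

```bash
python3 -m handwheel '[{"dx":-0.015,"dy":0.04,"dz":0.02,"ax":0,"ay":0,"az":0},{"dx":-0.022,"dy":0.075,"dz":0.03,"ax":0,"ay":0,"az":0},{"dx":-0.022,"dy":0.087,"dz":0.04,"ax":0,"ay":0,"az":0},{"dx":-0.022,"dy":0.087,"dz":0.04,"ax":0,"ay":0,"az":0},{"dx":-0.022,"dy":0.087,"dz":0.04,"ax":0,"ay":0,"az":0}]'
python3 - <<'E'
from h import *
go([.541,.3365,.15],77); grab('wrist','w1');f=load('w1');print(f['xyz'])
E
```

```text
time: 1.4
tool_pos: [0.5504, 0.356, 0.1516]
tool_rot: [-0.0, 0.782, 0.623, 0.0]
contact_force: [-0.7, 0.8, -0.0]
gripper_width: 0.999
t 1.4 tcp [0.5504 0.356  0.1516] jaw 77.07 tilt z [-2.e-04  3.e-04 -1.e+00] q6 -0.88
shift [-0.0211 -0.0048  0.0016] az 0.0013 rows>= 0.35 F [-0.7  0.8 -0. ] w 0.999
[0.48729838 0.37159478 0.29369132]
```

View pics/w1.png

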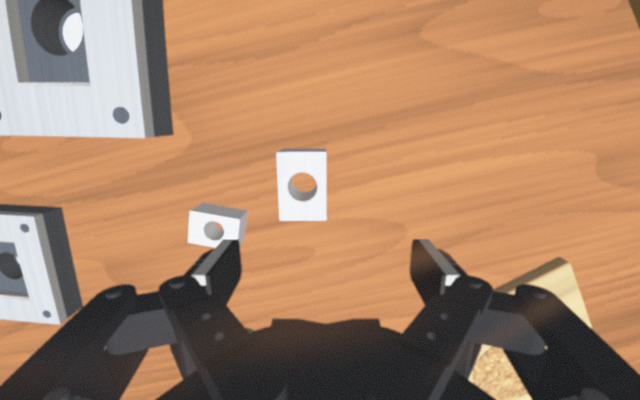

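The wrist view shows the large guide at (302,185), its top face spanning 277-327 x 150-221, and the small guide at (214,228). I'll measure it from this view.

```bash
cat >> h.py <<'E'
def rect(f,mask,z,box=None,minA=30):
    if box is not None:
        b=np.zeros_like(mask); x0,y0,x1,y1=box; b[y0:y1,x0:x1]=mask[y0:y1,x0:x1]; mask=b
    cs,_=cv2.findContours(mask,cv2.RETR_EXTERNAL,cv2.CHAIN_APPROX_NONE)
    c=max(cs,key=cv2.contourArea).reshape(-1,2)
    P=onplane(f,c,z)[:,:2]*1000
    r=cv2.minAreaRect(P.astype(np.float32)); w,h=r[1]; a=r[2]
    la=a if w>h else a+90
    la=(la+90)%180-90
    return np.array(r[0]),sorted(r[1]),la,c
def subpix_mask(f,thr,up=4):
    g=cv2.cvtColor(f['image'],cv2.COLOR_BGR2GRAY); return (g>thr).astype(np.uint8)*255
E
python3 - <<'E'
from h import *
f=load('w1'); g=cv2.cvtColor(f['image'],cv2.COLOR_BGR2GRAY)
print(g[185,265:340], g[140:230,290])
m=((f['image'].min(2)>185)*255).astype(np.uint8)
for z in (.04,):
    r=rect(f,m,z,(265,140,340,230)); print(np.round(r[0],1),np.round(r[1],1),round(r[2],2))
# hole
h=((f['image'].min(2)<=170)*255).astype(np.uint8)
r2=rect(f,h,.04,(284,168,320,205)); (c,rad)=cv2.minEnclosingCircle((onplane(f,r2[3],.04)[:,:2]*1000).astype(np.float32)); print('hole',c,rad)
print('TCP side view px', proj(f,manip.state()['tool_pos']))
E
```

```text
[171 170 174 170 171 172 170 170 170 169 168 174 204 234 242 243 243 243
 243 244 244 239 216 177 163 166 167 169 168 166 161 164 166 164 163 164
 162 166 166 161 165 166 164 161 164 162 164 161 160 158 156 171 210 238
 243 244 244 244 244 243 236 208 175 163 164 162 163 163 162 161 164 165
 163 158 160] [148 152 151 152 157 151 156 153 140 127 128 173 227 242 244 244 243 243
 243 243 244 243 243 244 244 244 244 244 244 243 244 244 244 244 243 242
 235 223 201 180 167 168 168 163 166 166 162 167 162 162 161 166 164 171
 188 215 234 242 244 244 244 244 244 244 244 243 244 244 244 244 244 244
 244 244 244 244 244 244 244 242 223 176 155 157 161 165 168 172 171 169]
[539.6 337.1] [44.8 64. ] -12.89
hole (539.2422485351562, 337.5959777832031) 13.267216682434082
TCP side view px [[323.71103538 245.12889597]]
```

The wrist measurement gives 44.8 x 64.0 mm centred at (0.5396, 0.3371), long axis -12.9°. That agrees with the scene camera to about 1.5 mm. Now I descend.

```bash
python3 -c "
from h import *
go([.5396,.3371,.011],77.1)"
```

```text
t 1.45 tcp [0.5505 0.3561 0.1519] jaw 77.09 tilt z [ 4.e-04  5.e-04 -1.e+00] q6 -0.88
shift [-0.0211 -0.0064  0.1409] az -0.0002 rows>= 2.28 F [-0.1  0.6  0.7] w 0.995
```

```bash
python3 -m handwheel '[{"dx":-0.0211,"dy":-0.0064,"dz":0.03,"ax":0,"ay":0,"az":0},{"dx":-0.0211,"dy":-0.0064,"dz":0.065,"ax":0,"ay":0,"az":0},{"dx":-0.0211,"dy":-0.0064,"dz":0.095,"ax":0,"ay":0,"az":0},{"dx":-0.0211,"dy":-0.0064,"dz":0.105,"ax":0,"ay":0,"az":0},{"dx":-0.0211,"dy":-0.0064,"dz":0.105,"ax":0,"ay":0,"az":0}]'
python3 - <<'E'
from h import *
grab('wrist','w2');grab('scene','s2'); go([.5396,.3371,.011],77.1)
f=load('s2');cv2.imwrite('pics/s2c.png',cv2.resize(f['image'][60:220,300:480],None,fx=3,fy=3))
E
```

```text
time: 2.08
tool_pos: [0.5399, 0.3365, 0.0465]
tool_rot: [-0.0, 0.782, 0.623, -0.0]
contact_force: [-0.1, 0.2, -0.1]
gripper_width: 0.998
t 2.17 tcp [0.5412 0.3369 0.0482] jaw 77.03 tilt z [ 0.0026  0.0012 -1.    ] q6 -0.9
shift [-0.0002 -0.0017  0.0372] az -0.0011 rows>= 0.6 F [-0.6 -0.   0.1] w 1.0
```

View pics/s2c.png

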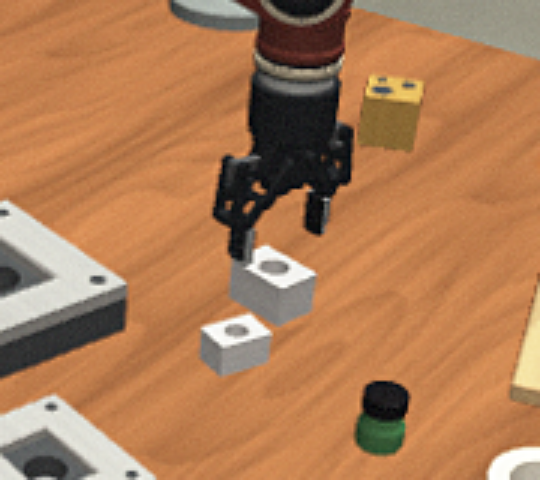

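View pics/w2.png

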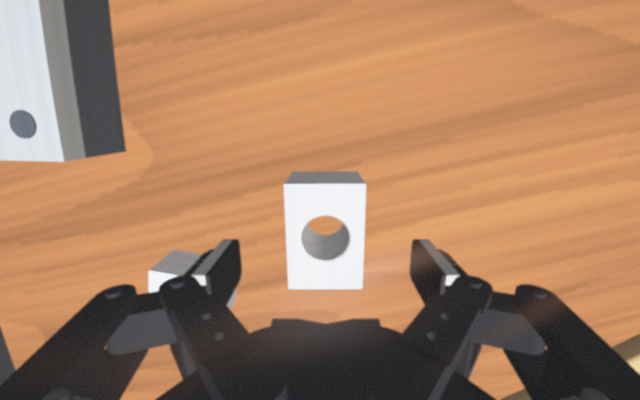

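The block is centred between the fingers: hole at (325,238), fingers at 228 and 424. The small guide clears the left finger. I go down and grip.

```bash
python3 -m handwheel '[{"dx":0,"dy":0,"dz":0.02,"ax":0,"ay":0,"az":0},{"dx":0,"dy":0,"dz":0.03,"ax":0,"ay":0,"az":0},{"dx":0,"dy":0,"dz":0.035,"ax":0,"ay":0,"az":0},{"dx":0,"dy":0,"dz":0.035,"ax":0,"ay":0,"az":0}]'; python3 -m handwheel '[{"dx":0,"dy":0,"dz":0,"ax":0,"ay":0,"az":0},{"dx":0,"dy":0,"dz":0,"ax":0,"ay":0,"az":0},{"dx":0,"dy":0,"dz":0,"ax":0,"ay":0,"az":0},{"dx":0,"dy":0,"dz":0,"ax":0,"ay":0,"az":0},{"dx":0,"dy":0,"dz":0,"ax":0,"ay":0,"az":0}]' 255;  python3 - <<'E'
from h import *
go([.5396,.3371,.011],77.1)
E
```

```text
time: 2.68
tool_pos: [0.5399, 0.3358, 0.0104]
tool_rot: [-0.0, 0.783, 0.623, -0.001]
contact_force: [-0.9, 0.0, 0.8]
gripper_width: 1.001
time: 3.3
tool_pos: [0.5409, 0.3363, 0.0121]
tool_rot: [0.0, 0.783, 0.623, 0.001]
contact_force: [0.4, -0.7, 4.0]
gripper_width: 0.498
t 3.3 tcp [0.5409 0.3363 0.0121] jaw 77.0 tilt z [ 1.4e-03  5.0e-04 -1.0e+00] q6 -0.9
shift [ 0.0005 -0.0015  0.0011] az -0.0017 rows>= 0.03 F [ 0.4 -0.7  4. ] w 0.498
```

```bash
python3 -m handwheel '[{"dx":0,"dy":0,"dz":-0.01,"ax":0,"ay":0,"az":0},{"dx":0,"dy":0,"dz":-0.04,"ax":0,"ay":0,"az":0},{"dx":0,"dy":0,"dz":-0.08,"ax":0,"ay":0,"az":0},{"dx":0,"dy":0,"dz":-0.1,"ax":0,"ay":0,"az":0},{"dx":0,"dy":0,"dz":-0.1,"ax":0,"ay":0,"az":0}]';  python3 - <<'E'
from h import *
grab('wrist','w3'); go([.557,-.011,.12],74.4)
E
```

```text
time: 3.92
tool_pos: [0.5412, 0.3365, 0.113]
tool_rot: [0.0, 0.783, 0.623, 0.002]
contact_force: [-0.0, 0.6, -2.5]
gripper_width: 0.502
t 3.98 tcp [0.5401 0.336  0.111 ] jaw 77.01 tilt z [-2.e-04 -0.e+00 -1.e+00] q6 -0.9
shift [-0.3343  0.0945 -0.009 ] az 0.0455 rows>= 5.56 F [-0.1  0.3 -2.2] w 0.503
```

View pics/w3.png

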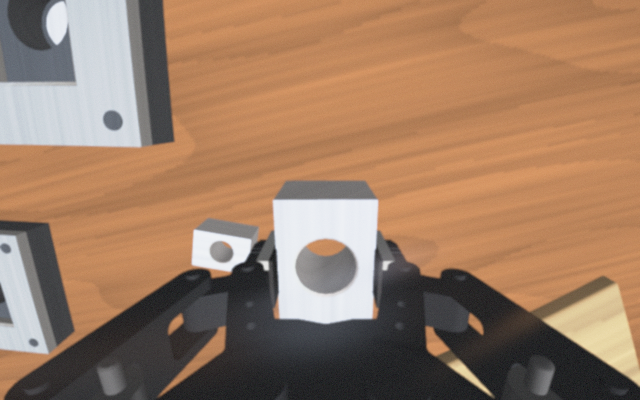

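The block is held; its hole is at (326,266) and its top face spans about 275-378 x 197-322. Next I measure its pose in the hand and move to where the pocket is visible.

```bash
cat >> h.py <<'E'
def toolT(n=1):
    s=manip.state(); q=s['tool_rot']; return s['tool_pos'],Ro.from_quat(np.r_[q[1:],q[0]]).as_matrix()
E
python3 - <<'E'
from h import *
f=load('w3'); p,M=toolT(); p=np.array([p[0],p[1],p[2]]); print(p)
m=((f['image'].min(2)>200)*255).astype(np.uint8)
z=p[2]+.029
r=rect(f,m,z,(255,185,395,330)); print(np.round(r[0],1),np.round(r[1],1),round(r[2],2),r[3].min(0),r[3].max(0))
h=((f['image'].min(2)<=190)*255).astype(np.uint8)
r2=rect(f,h,z,(288,225,362,300)); P=(onplane(f,r2[3],z)[:,:2]*1000).astype(np.float32); print('hole',cv2.minEnclosingCircle(P),cv2.fitEllipse(P))
d=(np.array([*cv2.fitEllipse(P)[0]])/1000-p[:2]); print('hole in tool',(M[:2,:2].T@d).round(4), 'rect in tool', (M[:2,:2].T@(r[0]/1000-p[:2])).round(4))
E
```

```text
[0.54010813 0.33596846 0.11100629]
[539. 338.] [44.2 61. ] -12.82 [273 200] [377 322]
hole ((539.8070678710938, 338.1559753417969), 14.042288780212402) ((539.8578491210938, 338.14422607421875), (27.264753341674805, 27.658843994140625), 147.4715118408203)
hole in tool [ 0.0021 -0.0007] rect in tool [ 0.0017 -0.0015]
```

```bash
python3 -m handwheel '[{"dx":-0.04,"dy":0.01,"dz":0,"ax":0,"ay":0,"az":0.0},{"dx":-0.09,"dy":0.01,"dz":0,"ax":0,"ay":0,"az":0.01},{"dx":-0.145,"dy":0.0,"dz":0,"ax":0,"ay":0,"az":0.02},{"dx":-0.2,"dy":-0.01,"dz":0,"ax":0,"ay":0,"az":0.03},{"dx":-0.255,"dy":-0.01,"dz":0,"ax":0,"ay":0,"az":0.045}]';python3 -m handwheel '[{"dx":-0.04,"dy":0,"dz":0,"ax":0,"ay":0,"az":0},{"dx":-0.078,"dy":0,"dz":0,"ax":0,"ay":0,"az":0.0},{"dx":-0.078,"dy":0.0,"dz":0,"ax":0,"ay":0,"az":0.0},{"dx":-0.078,"dy":-0.0,"dz":0,"ax":0,"ay":0,"az":0.0}]';python3 - <<'E'
from h import *
grab('wrist','w4'); go([.557,-.011,.12],74.4)
E
```

```text
time: 4.6
tool_pos: [0.4704, 0.0885, 0.1085]
tool_rot: [-0.001, 0.796, 0.605, -0.002]
contact_force: [1.1, -0.5, -1.3]
gripper_width: 0.507
time: 5.1
tool_pos: [0.4514, 0.0151, 0.1098]
tool_rot: [-0.001, 0.797, 0.605, -0.001]
contact_force: [-0.2, 0.2, -2.4]
gripper_width: 0.505
t 5.15 tcp [0.4517 0.0154 0.1102] jaw 74.46 tilt z [-2.e-03  6.e-04 -1.e+00] q6 -1.43
shift [ 0.0028  0.1085 -0.01  ] az 0.001 rows>= 1.74 F [ 0.1 -0.1 -2.2] w 0.502
```

View pics/w4.png

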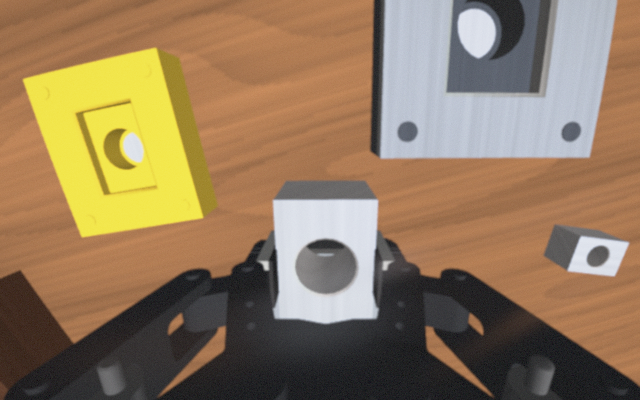

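The wrist camera faces the base side, so the small fixture is hidden behind the block. I move past it and look back.

```bash
python3 -m handwheel '[{"dx":0,"dy":0.04,"dz":0,"ax":0,"ay":0,"az":0.0},{"dx":0.001,"dy":0.1,"dz":0,"ax":0,"ay":0,"az":0},{"dx":0.003,"dy":0.16,"dz":0,"ax":0,"ay":0,"az":0},{"dx":0.003,"dy":0.2,"dz":0,"ax":0,"ay":0,"az":0},{"dx":0.003,"dy":0.215,"dz":0,"ax":0,"ay":0,"az":0}]';python3 -m handwheel '[{"dx":0,"dy":0,"dz":0,"ax":0,"ay":0,"az":0},{"dx":0,"dy":0,"dz":0,"ax":0,"ay":0,"az":0.0},{"dx":0,"dy":0.0,"dz":0,"ax":0,"ay":0,"az":0.0}]';python3 - <<'E'
from h import *
grab('wrist','w5'); go([.557,-.011,.12],74.4)
E
```

```text
time: 5.78
tool_pos: [0.662, -0.0393, 0.1102]
tool_rot: [-0.0, 0.796, 0.605, -0.0]
contact_force: [0.0, 0.2, -1.8]
gripper_width: 0.503
time: 6.15
tool_pos: [0.6591, -0.0395, 0.1112]
tool_rot: [-0.0, 0.796, 0.605, -0.0]
contact_force: [-0.6, 0.6, -2.5]
gripper_width: 0.506
t 6.2 tcp [ 0.6593 -0.0397  0.1114] jaw 74.45 tilt z [-3.e-04  1.e-04 -1.e+00] q6 -1.47
shift [ 0.0002 -0.1063 -0.0086] az 0.0008 rows>= 1.71 F [-0.5 -0.  -2.5] w 0.502
```

View pics/w5.png

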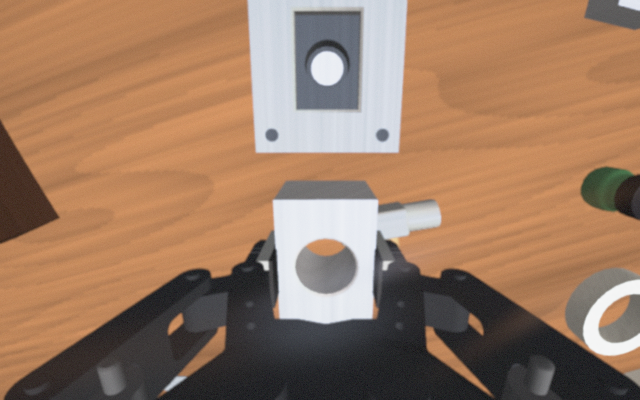

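The wrist view shows the small fixture's pocket at about 295-361 x 9-111, with the silver disc at (326,68) in the well. The held block is at (326,262), nearly parallel to it.

Run:
```python
from h import *
f=load('w5'); im=f['image']
cv2.imwrite('pics/w5c.png',cv2.resize(im[0:160,240:415],None,fx=4.5,fy=3.7,interpolation=cv2.INTER_NEAREST))
print('row40',[tuple(v) for v in im[40,286:304]]); print([tuple(v) for v in im[40,352:370]]); print('col305 bottom',[tuple(v) for v in im[103:118,305]]);print('top',[tuple(v) for v in im[3:18,305]])
```

```text
row40 [(np.uint8(224), np.uint8(215), np.uint8(209)), (np.uint8(223), np.uint8(214), np.uint8(208)), (np.uint8(223), np.uint8(212), np.uint8(205)), (np.uint8(223), np.uint8(214), np.uint8(206)), (np.uint8(222), np.uint8(215), np.uint8(207)), (np.uint8(216), np.uint8(214), np.uint8(207)), (np.uint8(214), np.uint8(215), np.uint8(208)), (np.uint8(198), np.uint8(201), np.uint8(195)), (np.uint8(165), np.uint8(168), np.uint8(166)), (np.uint8(138), np.uint8(134), np.uint8(130)), (np.uint8(125), np.uint8(117), np.uint8(112)), (np.uint8(125), np.uint8(113), np.uint8(105)), (np.uint8(122), np.uint8(108), np.uint8(102)), (np.uint8(119), np.uint8(107), np.uint8(97)), (np.uint8(121), np.uint8(109), np.uint8(101)), (np.uint8(124), np.uint8(112), np.uint8(107)), (np.uint8(122), np.uint8(107), np.uint8(103)), (np.uint8(122), np.uint8(110), np.uint8(104))]
[(np.uint8(122), np.uint8(110), np.uint8(102)), (np.uint8(123), np.uint8(108), np.uint8(101)), (np.uint8(125), np.uint8(112), np.uint8(105)), (np.uint8(121), np.uint8(109), np.uint8(102)), (np.uint8(124), np.uint8(111), np.uint8(105)), (np.uint8(11
[... 1318 characters left out ...]
top [(np.uint8(222), np.uint8(214), np.uint8(205)), (np.uint8(223), np.uint8(214), np.uint8(205)), (np.uint8(221), np.uint8(213), np.uint8(208)), (np.uint8(215), np.uint8(209), np.uint8(202)), (np.uint8(205), np.uint8(207), np.uint8(201)), (np.uint8(202), np.uint8(206), np.uint8(203)), (np.uint8(198), np.uint8(201), np.uint8(201)), (np.uint8(174), np.uint8(177), np.uint8(175)), (np.uint8(123), np.uint8(126), np.uint8(125)), (np.uint8(86), np.uint8(87), np.uint8(88)), (np.uint8(83), np.uint8(83), np.uint8(83)), (np.uint8(91), np.uint8(86), np.uint8(86)), (np.uint8(112), np.uint8(102), np.uint8(100)), (np.uint8(116), np.uint8(106), np.uint8(100)), (np.uint8(118), np.uint8(107), np.uint8(101))]
```

View pics/w5c.png

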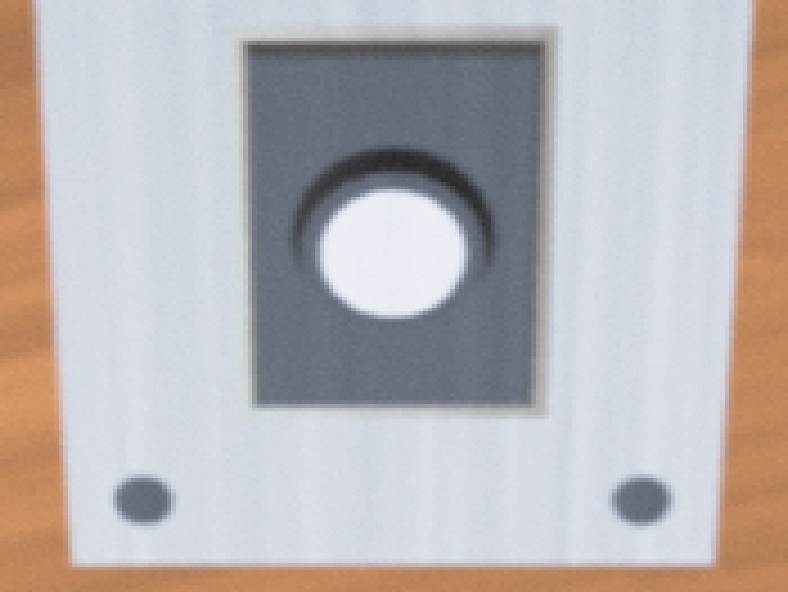

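Run:
```python
from h import *
f=load('w5'); im=f['image']
m=((im.min(2)<150)*255).astype(np.uint8)
mm=np.zeros_like(m); mm[0:125,282:375]=m[0:125,282:375]
mm=cv2.morphologyEx(mm,cv2.MORPH_CLOSE,np.ones((3,3)))
r=rect(f,mm,.032); print('pocket',np.round(r[0],1),np.round(r[1],1),round(r[2],2))
Pw=r[0]/1000; la=r[2]
p,M=toolT()
z=p[2]+.029
m=((im.min(2)>200)*255).astype(np.uint8)
h=((im.min(2)<=190)*255).astype(np.uint8)
r2=rect(f,h,z,(288,225,362,300)); P=(onplane(f,r2[3],z)[:,:2]*1000).astype(np.float32); hc=np.array(cv2.fitEllipse(P)[0])/1000
r3=rect(f,m,z,(255,185,395,330)); print('block',np.round(r3[0],1),np.round(r3[1],1),round(r3[2],2),'hole',hc.round(4),r3[3].max(0))
# left/right edges of block angle via line fits
for n,sel in (('L',lambda c:c[:,0]<285),('R',lambda c:c[:,0]>365)):
    c=r3[3]; c=c[sel(c)&(c[:,1]>205)&(c[:,1]<312)]; Q=onplane(f,c,z)[:,:2].astype(np.float32)
    v=cv2.fitLine(Q,cv2.DIST_L2,0,1,1).ravel(); print(n,np.degrees(np.arctan2(v[1],v[0])))
c=r[3]
for n,sel in (('pL',lambda c:c[:,0]<300),('pR',lambda c:c[:,0]>354)):
    q=c[sel(c)&(c[:,1]>18)&(c[:,1]<100)]; Q=onplane(f,q,.032)[:,:2].astype(np.float32)
    v=cv2.fitLine(Q,cv2.DIST_L2,0,1,1).ravel(); print(n,np.degrees(np.arctan2(v[1],v[0])))
d=Pw-hc; print('needed world shift',d.round(4),'tool',(M[:2,:2].T@d).round(4))
print('bias-corrected TCP', (p[:2]+d).round(4), 'scene est fixture .557,-.011', p)
```

```text
pocket [556.5  -8.3] [47.1 66.9] -15.52
block [657.  -33.9] [51.2 59.7] -15.53 hole [ 0.6568 -0.0375] [394 322]
L -15.027933
R -22.944708
pL -15.716611
pR -16.257822
needed world shift [-0.1003  0.0292] tool [ 0.0012 -0.1045]
bias-corrected TCP [ 0.559  -0.0105] scene est fixture .557,-.011 [ 0.65932366 -0.0397079   0.11140364]
```

The pocket measures 47.1x66.9 mm at (0.5565, -0.0083), -15.6°. I hover over it (block bottom about 20 mm above the fixture) and cross-check with the other two cameras.

```bash
python3 -m handwheel '[{"dx":0,"dy":-0.03,"dz":0,"ax":0,"ay":0,"az":0.0},{"dx":0.001,"dy":-0.07,"dz":0,"ax":0,"ay":0,"az":0.006},{"dx":0.001,"dy":-0.1,"dz":0.02,"ax":0,"ay":0,"az":0.006},{"dx":0.001,"dy":-0.1045,"dz":0.04,"ax":0,"ay":0,"az":0.006},{"dx":0.001,"dy":-0.1045,"dz":0.045,"ax":0,"ay":0,"az":0.006}]';python3 -m handwheel '[{"dx":0,"dy":0,"dz":0,"ax":0,"ay":0,"az":0},{"dx":0,"dy":0,"dz":0,"ax":0,"ay":0,"az":0.0}]';python3 - <<'E'
from h import *
grab('scene','s6');grab('side','d6');grab('wrist','w6'); go([.557,-.011,.12],74.4)
f=load('s6');a=cv2.resize(f['image'][140:260,250:380],None,fx=4,fy=4,interpolation=cv2.INTER_CUBIC)
f=load('d6');b=cv2.resize(f['image'][140:260,250:320+60],None,fx=4,fy=4,interpolation=cv2.INTER_CUBIC)
cv2.imwrite('pics/c6a.png',a);cv2.imwrite('pics/c6b.png',b)
E
```

```text
time: 6.82
tool_pos: [0.5586, -0.0109, 0.0647]
tool_rot: [-0.001, 0.798, 0.602, -0.001]
contact_force: [0.9, -0.0, -1.8]
gripper_width: 0.5
time: 7.08
tool_pos: [0.5613, -0.0115, 0.0673]
tool_rot: [0.001, 0.798, 0.602, 0.001]
contact_force: [0.3, 0.0, -2.1]
gripper_width: 0.502
t 7.22 tcp [ 0.5607 -0.0114  0.0671] jaw 74.07 tilt z [ 1.4e-03 -3.0e-04 -1.0e+00] q6 -1.45
shift [-0.0007 -0.0036 -0.0529] az -0.0057 rows>= 0.85 F [-1.3  0.2 -2.2] w 0.5
```

View pics/c6a.png

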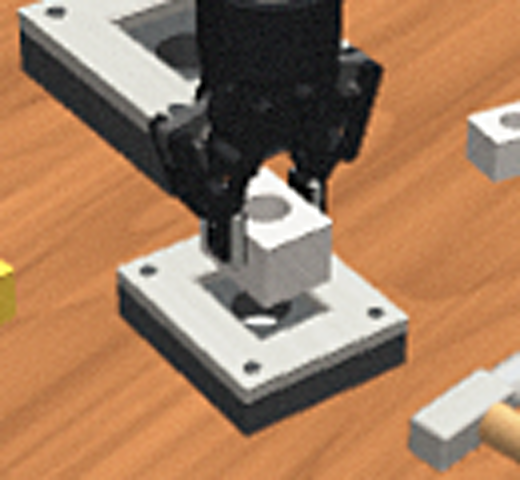

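View pics/c6b.png

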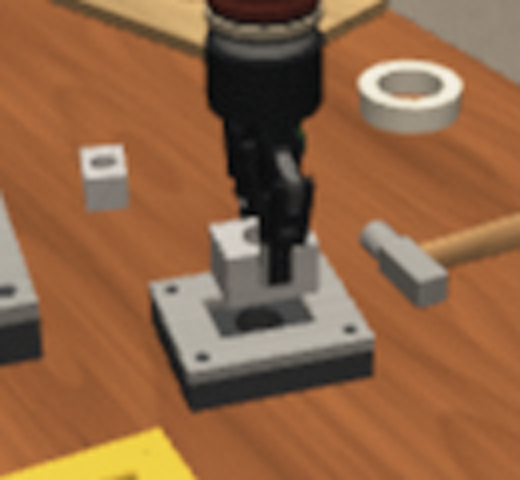

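View pics/w6.png

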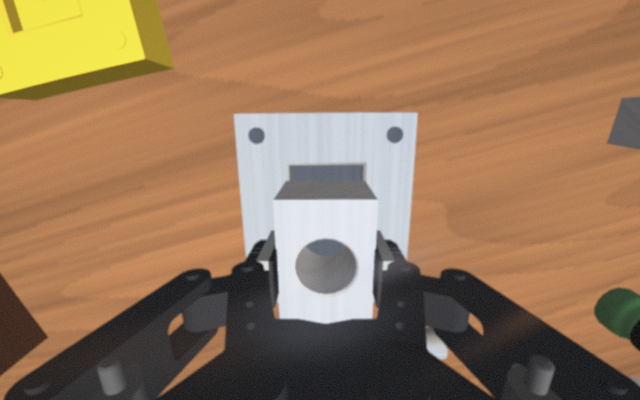

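All three views look aligned. A quick numeric check of block corner against pocket, using the scene and wrist cameras.

Run:
```python
from h import *
th=np.radians(-15.7); e1=np.array([np.cos(th),np.sin(th)]); e2=np.array([-e1[1],e1[0]])
C=np.array([.5565,-.0083]); p,M=toolT(); zb=.0665-.0115; print(p,'zb',zb)
s0,s6,d0,d6,w6=[load(k) for k in('scene0','s6','side0','d6','w6')]
# pocket corners from scene0/side0 dark masks
def b(f,m,z,box,lab):
    r=rect(f,m,z,box); print(lab,np.round(r[0],1),np.round(r[1],1),round(r[2],1)); return r
for n,f,box in (('scene',s0,(296,198,336,228)),('side',d0,(298,205,335,230))):
    r=b(f,((f['image'].min(2)<150)*255).astype(np.uint8),.033,box,n+' pocket')
# scene hole of block top in s6 (top z=zb+.04)
im=s6['image']
hole=((cv2.cvtColor(im,cv2.COLOR_BGR2GRAY)<195)*255).astype(np.uint8)
r=rect(s6,hole,zb+.04,(308,186,326,198)); P=(onplane(s6,r[3],zb+.04)[:,:2]*1000).astype(np.float32); print('scene hole',cv2.minEnclosingCircle(P))
print('expected hole px at C:',proj(s6,[*C,zb+.04]), 'at TCP', proj(s6,[p[0],p[1],zb+.04]))
# wrist
im=w6['image']; h=((im.min(2)<=190)*255).astype(np.uint8)
r2=rect(w6,h,zb+.04,(288,228,362,300)); P=(onplane(w6,r2[3],zb+.04)[:,:2]*1000).astype(np.float32); hc=np.array(cv2.fitEllipse(P)[0])/1000; print('hole w6',hc,cv2.fitEllipse(P)[1])
mm=((im.min(2)<150)*255).astype(np.uint8); 
xs=np.where(mm[172,270:385])[0]; print('row172',xs.min()+270,xs.max()+270); col=np.where(mm[150:178,326])[0]; print('top row',col.min()+150)
L,Rr=onplane(w6,[(xs.min()+270-.5,172),(xs.max()+270.5,172)],.032)[:,:2]; mid=(L+Rr)/2; print('width',np.linalg.norm(L-Rr))
far=onplane(w6,[(326,col.min()+149.5)],.032)[0,:2]
print('offset e2 pocket-hole mm',((mid-hc)@e2)*1000,' e1:',((far+e1*.0335-hc)@e1)*1000)
# fixture outer side edges at row 150
g=im[150].astype(int); lab=(g[:,0]-g[:,2]); xs=np.where((lab>0)&(g.min(1)>180))[0]; xs=xs[(xs>200)&(xs<440)]; E=onplane(w6,[(xs.min()-.5,150),(xs.max()+.5,150)],.034)[:,:2]; print('fix width',np.linalg.norm(E[0]-E[1]),'mid off e2',((E.mean(0)-hc)@e2)*1000)
```

```text
[ 0.56074087 -0.01137803  0.06707772] zb 0.05500000000000001
scene pocket [557.4  -9.5] [47.4 67.1] -15.7
side pocket [557.1 -12.7] [57.  73.1] -16.0
scene hole ((553.72119140625, -16.602359771728516), 22.33245849609375)
expected hole px at C: [[315.20070871 190.22193452]] at TCP [[315.8169402  191.56663904]]
hole w6 [ 0.55931641 -0.00945701] (27.349105834960938, 27.860872268676758)
row172 289 363
top row 165
width 0.047412306402586146
offset e2 pocket-hole mm 0.1372298007276752  e1: -2.9246973674804213
fix width 0.10885098672503972 mid off e2 -0.4418570516062566
```

In the jaw direction the block is within 0.3 mm. Along the pocket's long side the hole sits about 2.9 mm too far out, and both the w5 and w6 views agree. I correct and re-check.

```bash
python3 -m handwheel '[{"dx":0,"dy":-0.0029,"dz":0.005,"ax":0,"ay":0,"az":0},{"dx":0,"dy":-0.0029,"dz":0.01,"ax":0,"ay":0,"az":0.0},{"dx":0,"dy":-0.0029,"dz":0.01,"ax":0,"ay":0,"az":0.0},{"dx":0,"dy":-0.0029,"dz":0.01,"ax":0,"ay":0,"az":0.0}]';cat >> h.py <<'E'
def relcheck(w6,zb):
    th=np.radians(-15.7); e1=np.array([np.cos(th),np.sin(th)]); e2=np.array([-e1[1],e1[0]])
    im=w6['image']; h=((im.min(2)<=190)*255).astype(np.uint8)
    r2=rect(w6,h,zb+.04,(288,228,362,300)); P=(onplane(w6,r2[3],zb+.04)[:,:2]*1000).astype(np.float32); hc=np.array(cv2.fitEllipse(P)[0])/1000; print('hole',hc,cv2.fitEllipse(P)[1])
    mm=((im.min(2)<150)*255).astype(np.uint8)
    col=np.where(mm[140:178,326])[0]; t=col.min()+140; y=t+5
    xs=np.where(mm[y,270:385])[0]
    L,Rr=onplane(w6,[(xs.min()+270-.5,y),(xs.max()+270.5,y)],.032)[:,:2]; mid=(L+Rr)/2
    far=onplane(w6,[(326,t-.5)],.032)[0,:2]
    print('toprow',t,'width',np.linalg.norm(L-Rr),'offset e2',((mid-hc)@e2)*1000,' e1:',((far+e1*.0335-hc)@e1)*1000)
E
python3 - <<'E'
from h import *
grab('wrist','w7');grab('scene','s7'); p,M=toolT(); go([.557,-.011,.12],74.4); relcheck(load('w7'),p[2]-.0115)
cv2.imwrite('pics/w7c.png',cv2.resize(load('w7')['image'][90:340,220:430],None,fx=2.4,fy=2.4))
cv2.imwrite('pics/c7a.png',cv2.resize(load('s7')['image'][140:260,250:380],None,fx=4,fy=4,interpolation=cv2.INTER_CUBIC))
E
```

```text
time: 7.72
tool_pos: [0.5569, -0.0103, 0.0562]
tool_rot: [-0.0, 0.798, 0.602, -0.0]
contact_force: [-0.2, -0.0, -2.6]
gripper_width: 0.503
t 7.83 tcp [ 0.5572 -0.0103  0.0565] jaw 74.09 tilt z [ 3.e-04 -1.e-04 -1.e+00] q6 -1.45
shift [-0.0007  0.     -0.0635] az -0.0055 rows>= 1.02 F [-0.7  0.8 -2.7] w 0.507
hole [ 0.55484814 -0.00822233] (27.175189971923828, 27.578983306884766)
toprow 175 width 0.04779770500203743 offset e2 0.39616687545542456  e1: 1.8593815479426878
```

View pics/w7c.png

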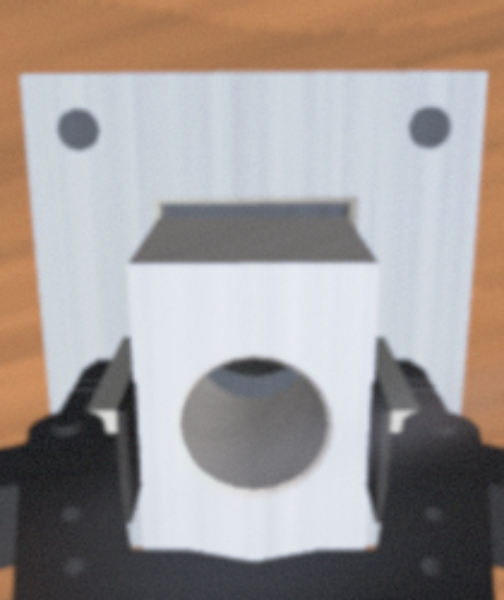

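View pics/c7a.png

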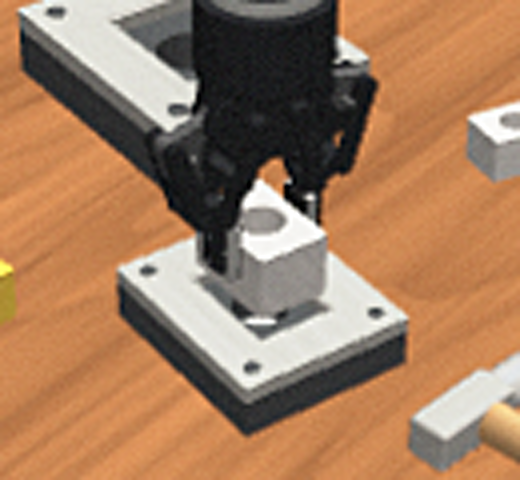

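```bash
python3 -m handwheel '[{"dx":0.0003,"dy":0.0017,"dz":0.004,"ax":0,"ay":0,"az":0},{"dx":0.0003,"dy":0.0017,"dz":0.007,"ax":0,"ay":0,"az":0.0},{"dx":0.0003,"dy":0.0017,"dz":0.007,"ax":0,"ay":0,"az":0.0},{"dx":0.0003,"dy":0.0017,"dz":0.007,"ax":0,"ay":0,"az":0.0},{"dx":0.0003,"dy":0.0017,"dz":0.007,"ax":0,"ay":0,"az":0.0}]'
python3 - <<'E'
from h import *
grab('wrist','w8');grab('scene','s8');grab('side','d8'); p,M=toolT(); go([.557,-.011,.12],74.4); relcheck(load('w8'),p[2]-.0115)
a=cv2.resize(load('w8')['image'][90:340,220:430],None,fx=1.6,fy=1.6)
b=cv2.resize(load('s8')['image'][160:260,260:370],None,fx=4,fy=4,interpolation=cv2.INTER_CUBIC)
cv2.imwrite('pics/m8.png',np.hstack([a[:400],b[:400]]))
E
```

```text
time: 8.45
tool_pos: [0.5588, -0.0105, 0.0494]
tool_rot: [0.0, 0.798, 0.602, 0.0]
contact_force: [0.4, -0.5, -2.8]
gripper_width: 0.507
t 8.6 tcp [ 0.5588 -0.0105  0.0494] jaw 74.08 tilt z [ 3.e-04 -1.e-04 -1.e+00] q6 -1.44
shift [-0.001  -0.0016 -0.0706] az -0.0055 rows>= 1.13 F [ 0.2  0.2 -2.6] w 0.507
hole [ 0.55681097 -0.00845897] (27.136188507080078, 27.561519622802734)
toprow 174 width 0.04695089294311278 offset e2 -0.19130489574340662  e1: -0.09634048434031366
```

View pics/m8.png

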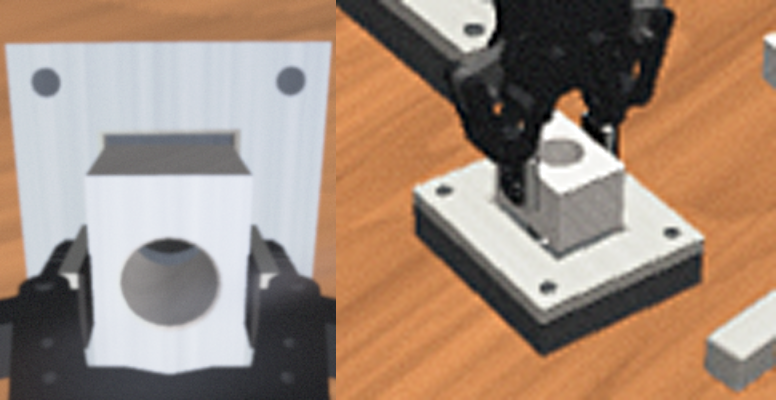

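Offsets are now below 0.2 mm in both axes, and the views agree. I lower slowly and watch the force.

```bash
python3 -m handwheel '[{"dx":0,"dy":0,"dz":0.002,"ax":0,"ay":0,"az":0},{"dx":0,"dy":0,"dz":0.004,"ax":0,"ay":0,"az":0.0},{"dx":0,"dy":0,"dz":0.006,"ax":0,"ay":0,"az":0.0},{"dx":0,"dy":0,"dz":0.008,"ax":0,"ay":0,"az":0.0},{"dx":0,"dy":0,"dz":0.0085,"ax":0,"ay":0,"az":0.0}]'; python3 -m handwheel '[{"dx":0,"dy":0,"dz":0.0015,"ax":0,"ay":0,"az":0},{"dx":0,"dy":0,"dz":0.003,"ax":0,"ay":0,"az":0.0}]'; python3 -c "
from h import *
go([.557,-.011,.035])"
```

```text
time: 9.22
tool_pos: [0.5585, -0.0105, 0.0405]
tool_rot: [-0.0, 0.798, 0.602, -0.0]
contact_force: [0.5, -0.6, -2.9]
gripper_width: 0.501
time: 9.48
tool_pos: [0.5588, -0.0105, 0.0378]
tool_rot: [0.0, 0.798, 0.602, 0.0]
contact_force: [0.4, -0.2, -1.6]
gripper_width: 0.504
t 9.47 tcp [ 0.5588 -0.0105  0.0378] jaw 74.09 tilt z [ 1.e-04 -0.e+00 -1.e+00] q6 -1.44
shift [-0.001  -0.0016  0.0028] az 0 rows>= 0.05 F [ 0.4 -0.2 -1.6] w 0.504
```

```bash
for i in 1; do python3 -m handwheel '[{"dx":0,"dy":0,"dz":0.0007,"ax":0,"ay":0,"az":0},{"dx":0,"dy":0,"dz":0.0012,"ax":0,"ay":0,"az":0.0},{"dx":0,"dy":0,"dz":0.0012,"ax":0,"ay":0,"az":0.0}]'|grep -E "pos|force"; done; python3 -m handwheel '[{"dx":0,"dy":0,"dz":0.0005,"ax":0,"ay":0,"az":0},{"dx":0,"dy":0,"dz":0.0005,"ax":0,"ay":0,"az":0.0}]'|grep -E "pos|force"
```

```text
tool_pos: [0.5587, -0.0105, 0.0366]
contact_force: [0.4, -0.8, -1.9]
tool_pos: [0.5588, -0.0105, 0.0362]
contact_force: [-0.5, 0.7, -2.4]
```

```bash
python3 -m handwheel '[{"dx":0,"dy":0,"dz":0.0005,"ax":0,"ay":0,"az":0},{"dx":0,"dy":0,"dz":0.0005,"ax":0,"ay":0,"az":0.0}]'|grep -E "pos|force"; python3 -m handwheel '[{"dx":0,"dy":0,"dz":0.0005,"ax":0,"ay":0,"az":0},{"dx":0,"dy":0,"dz":0.0005,"ax":0,"ay":0,"az":0.0}]'|grep -E "pos|force"
```

```text
tool_pos: [0.5588, -0.0105, 0.0361]
contact_force: [-2.9, 0.1, 2.1]
tool_pos: [0.5588, -0.0105, 0.0361]
contact_force: [-6.2, 0.1, 6.9]
```

It has bottomed out: force rising at TCP z 0.036, as expected. I relax slightly, release, then retreat.

```bash
python3 -m handwheel '[{"dx":0,"dy":0,"dz":-0.0007,"ax":0,"ay":0,"az":0},{"dx":0,"dy":0,"dz":-0.0007,"ax":0,"ay":0,"az":0.0}]'|grep -E "pos|force";python3 -m handwheel '[{"dx":0,"dy":0,"dz":0,"ax":0,"ay":0,"az":0},{"dx":0,"dy":0,"dz":0,"ax":0,"ay":0,"az":0},{"dx":0,"dy":0,"dz":0,"ax":0,"ay":0,"az":0},{"dx":0,"dy":0,"dz":0,"ax":0,"ay":0,"az":0}]' 0; python3 -m handwheel '[{"dx":0,"dy":0,"dz":-0.015,"ax":0,"ay":0,"az":0},{"dx":0,"dy":0.0,"dz":-0.05,"ax":0,"ay":0,"az":0},{"dx":0,"dy":0.03,"dz":-0.1,"ax":0,"ay":0,"az":0},{"dx":0,"dy":0.08,"dz":-0.12,"ax":0,"ay":0,"az":0},{"dx":0,"dy":0.08,"dz":-0.12,"ax":0,"ay":0,"az":0}]';python3 -m handwheel '[{"dx":0,"dy":0,"dz":0,"ax":0,"ay":0,"az":0},{"dx":0,"dy":0,"dz":0,"ax":0,"ay":0,"az":0.0},{"dx":0,"dy":0,"dz":0,"ax":0,"ay":0,"az":0.0}]'|grep -E "pos|force"
python3 - <<'E'
from h import *
grab('wrist','w9');grab('scene','s9');grab('side','d9'); go([.557,-.011,.12])
b=cv2.resize(load('s9')['image'][160:260,260:370],None,fx=3.5,fy=3.5,interpolation=cv2.INTER_CUBIC)
a=cv2.resize(load('d9')['image'][160:260,260:370],None,fx=3.5,fy=3.5,interpolation=cv2.INTER_CUBIC)
cv2.imwrite('pics/m9.png',np.hstack([a,b]))
E
```

```text
tool_pos: [0.5589, -0.0105, 0.0361]
contact_force: [-3.1, 0.2, 3.8]
time: 11.35
tool_pos: [0.5588, -0.0105, 0.0357]
tool_rot: [0.0, 0.798, 0.602, 0.0]
contact_force: [0.4, 0.5, -0.1]
gripper_width: 0.998
time: 11.98
tool_pos: [0.6397, -0.0337, 0.1603]
tool_rot: [0.003, 0.798, 0.602, 0.003]
contact_force: [-0.5, 0.3, -0.6]
gripper_width: 1.003
tool_pos: [0.6346, -0.0321, 0.155]
contact_force: [-0.3, -0.0, -0.2]
t 12.5 tcp [ 0.6352 -0.0323  0.1555] jaw 74.09 tilt z [-6.e-04  1.e-04 -1.e+00] q6 -1.46
shift [-0.001  -0.081   0.0356] az 0 rows>= 1.42 F [-0.4 -0.2 -0.4] w 0.998
```

View pics/m9.png

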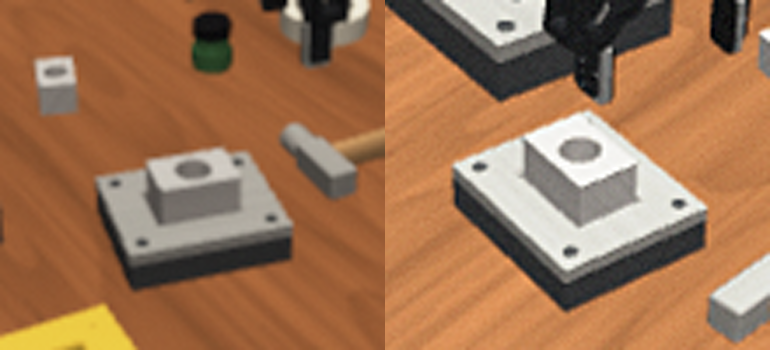

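View pics/w9.png

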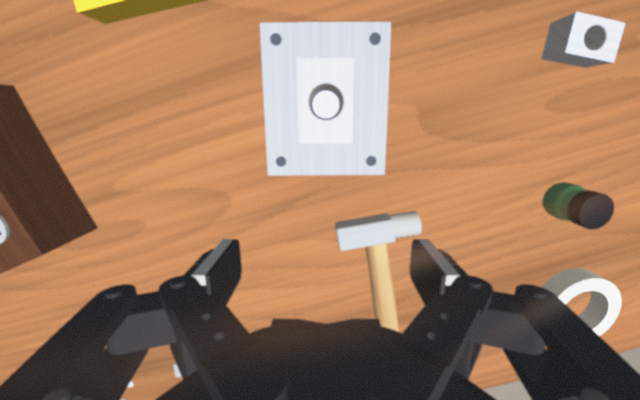

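The block sits flat and square, the disc visible through the hole at (326,103). Now I measure the hole position and the rack and punch.

```bash
cat >> h.py <<'E'
def holefit(f,z,box,thr=190):
    im=f['image']; h=((im.min(2)<=thr)*255).astype(np.uint8)
    x0,y0,x1,y1=box; b=np.zeros_like(h); b[y0:y1,x0:x1]=h[y0:y1,x0:x1]
    cs,_=cv2.findContours(b,cv2.RETR_EXTERNAL,cv2.CHAIN_APPROX_NONE); c=max(cs,key=lambda c:cv2.minEnclosingCircle(c)[1]).reshape(-1,2)
    P=(onplane(f,c,z)[:,:2]*1000).astype(np.float32); return cv2.minEnclosingCircle(P),cv2.fitEllipse(P)
E
python3 - <<'E'
from h import *
f=load('w9')
print(holefit(f,.064,(303,78,350,130)))
m=((f['image'].min(2)>220)*255).astype(np.uint8); r=rect(f,m,.064,(285,45,365,155)); print('block',np.round(r[0],1),np.round(r[1],1),round(r[2],2))
s=load('scene0');d=load('side0')
for n,fr,x0,y0,x1,y1 in (('s',s,140,235,250,335),('d',d,340,240,430,330)):
    cv2.imwrite(f'pics/rk_{n}.png',cv2.resize(fr['image'][y0:y1,x0:x1],None,fx=6,fy=6,interpolation=cv2.INTER_CUBIC)[:600,:660])
E
```

```text
(((557.9700927734375, -8.934222221374512), 13.896878242492676), ((557.9298095703125, -8.867082595825195), (26.826416015625, 27.098386764526367), 59.31925964355469))
block [557.  -12.8] [57.2 82.5] -16.9
```

View pics/rk_s.png

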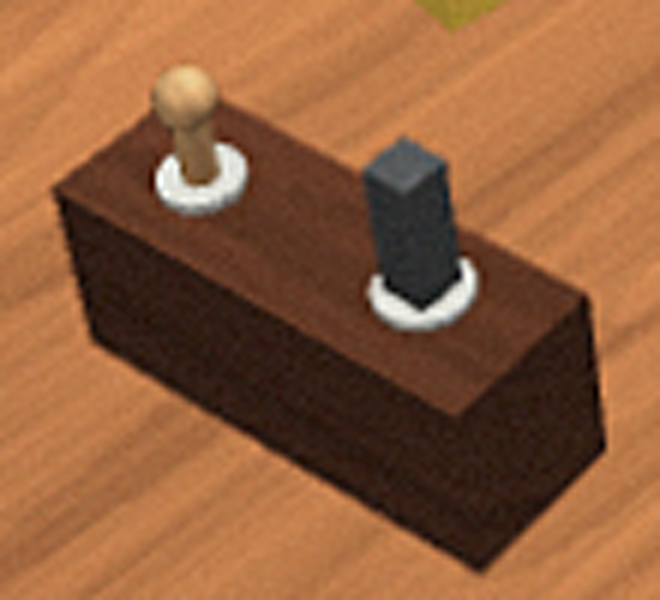

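Run:
```python
from h import *
s=load('scene0')
c=np.array([(55,190),(460,412),(588,295)])/6+[140-.4,235-.4]
P=onplane(s,c,.07)[:,:2]; print(P.round(4)); v=P[1]-P[0]; print('long',np.linalg.norm(v),np.degrees(np.arctan2(v[1],v[0])),'short',np.linalg.norm(P[2]-P[1]), 'centre',(P[0]+P[2])/2)
c=np.array([(365,170),(405,138),(447,162),(405,192)])/6+[140-.4,235-.4]
Q=onplane(s,c,.124)[:,:2]; print('grip top',Q.mean(0).round(4),[ (round(np.linalg.norm(Q[i]-Q[i-1])*1000,1),round(np.degrees(np.arctan2(*(Q[i]-Q[i-1])[::-1])),1)) for i in range(4)])
cc=np.array([(423,288)])/6+[140,235]; print('collar', onplane(s,cc,.074))
go([.58,-.33,.2],0)
```

```text
[[ 0.4516 -0.375 ]
 [ 0.618  -0.3547]
 [ 0.6123 -0.2982]]
long 0.1676120939395273 6.958477152961973 short 0.056819670106877815 centre [ 0.53196054 -0.33659359]
grip top [ 0.5757 -0.3302] [(np.float64(15.9), np.float64(-174.9)), (np.float64(16.6), np.float64(95.1)), (np.float64(17.2), np.float64(3.7)), (np.float64(16.2), np.float64(-89.3))]
collar [[ 0.57677227 -0.33088019  0.074     ]]
t 12.5 tcp [ 0.6352 -0.0323  0.1555] jaw 74.09 tilt z [-6.e-04  1.e-04 -1.e+00] q6 -1.46
shift [-0.3015  0.0285 -0.0445] az 1.2931 rows>= 6.93 F [-0.4 -0.2 -0.4] w 0.998
```

The punch is at about (0.576, -0.331) and the rack angle about 7°; the two estimates agree within 1.5 mm. I move near it for a wrist view with the jaws perpendicular to the rack.

```bash
python3 -c "
from h import *
go([.656,-.32,.2],97)"
python3 -m handwheel '[{"dx":-0.04,"dy":0.01,"dz":-0.045,"ax":0,"ay":0,"az":-0.05},{"dx":-0.095,"dy":0.03,"dz":-0.045,"ax":0,"ay":0,"az":-0.13},{"dx":-0.15,"dy":0.05,"dz":-0.045,"ax":0,"ay":0,"az":-0.23},{"dx":-0.2,"dy":0.07,"dz":-0.045,"ax":0,"ay":0,"az":-0.32},{"dx":-0.235,"dy":0.085,"dz":-0.045,"ax":0,"ay":0,"az":-0.40}]'; python3 -c "
from h import *
go([.656,-.32,.2],97)"
```

```text
t 12.5 tcp [ 0.6352 -0.0323  0.1555] jaw 74.09 tilt z [-6.e-04  1.e-04 -1.e+00] q6 -1.46
shift [-0.271   0.0989 -0.0445] az -0.3998 rows>= 4.67 F [-0.4 -0.2 -0.4] w 0.998
time: 13.12
tool_pos: [0.6526, -0.2841, 0.2007]
tool_rot: [-0.0, 0.662, 0.749, -0.0]
contact_force: [0.0, 0.5, 0.0]
gripper_width: 1.001
t 13.12 tcp [ 0.6526 -0.2841  0.2007] jaw 97.07 tilt z [-1.e-04 -1.e-04 -1.e+00] q6 -2.21
shift [-0.036  -0.001   0.0007] az 0.0012 rows>= 0.58 F [0.  0.5 0. ] w 1.001
```

```bash
python3 -m handwheel '[{"dx":-0.02,"dy":0,"dz":0,"ax":0,"ay":0,"az":0},{"dx":-0.036,"dy":0,"dz":0,"ax":0,"ay":0,"az":0},{"dx":-0.036,"dy":0,"dz":0,"ax":0,"ay":0,"az":0},{"dx":-0.036,"dy":0,"dz":0,"ax":0,"ay":0,"az":0},{"dx":-0.036,"dy":0,"dz":0,"ax":0,"ay":0,"az":0}]'; python3 -c "
from h import *
grab('wrist','w10')
go([.656,-.32,.2],97)"
```

```text
time: 13.75
tool_pos: [0.6575, -0.3163, 0.2009]
tool_rot: [-0.0, 0.662, 0.749, 0.0]
contact_force: [0.8, 0.1, 0.4]
gripper_width: 1.004
t 13.8 tcp [ 0.6575 -0.3164  0.201 ] jaw 97.07 tilt z [ 1.e-04  1.e-04 -1.e+00] q6 -2.24
shift [-0.0034 -0.002   0.001 ] az 0.0011 rows>= 0.06 F [ 0.5 -0.5  0.8] w 1.002
```

View pics/w10.png

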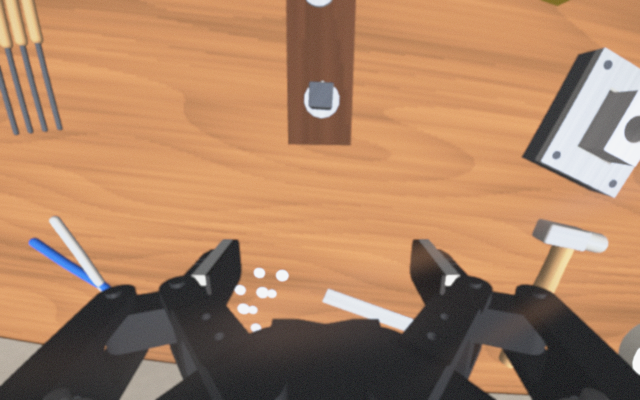

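The wrist view shows the square grip at (321,95), its collar at (321,98), and rack edges nearly vertical at columns 288-355. The fixture with the block is at right.

Run:
```python
from h import *
f=load('w10'); im=f['image']
cv2.imwrite('pics/w10c.png',cv2.resize(im[60:130,280:360],None,fx=8,fy=8,interpolation=cv2.INTER_NEAREST))
m=((im.min(2)>150)*255).astype(np.uint8); b=np.zeros_like(m); b[70:130,295:350]=m[70:130,295:350]
c=np.vstack([x.reshape(-1,2) for x in cv2.findContours(b,cv2.RETR_EXTERNAL,cv2.CHAIN_APPROX_NONE)[0]])
P=(onplane(f,cv2.convexHull(c).reshape(-1,2),.074)[:,:2]*1000).astype(np.float32); print('collar',cv2.minEnclosingCircle(P))
# grip: gray (not brown) darker
i=im.astype(int); g=((i[:,:,0]-i[:,:,2]>-5)&(i.min(2)<140)); g=(g*255).astype(np.uint8); bb=np.zeros_like(g); bb[70:115,300:345]=g[70:115,300:345]
cs,_=cv2.findContours(bb,cv2.RETR_EXTERNAL,cv2.CHAIN_APPROX_NONE); c=max(cs,key=cv2.contourArea).reshape(-1,2); print(c.min(0),c.max(0)); r=cv2.minAreaRect((onplane(f,c,.124)[:,:2]*1000).astype(np.float32)); print('grip',r)
rk=((i[:,:,2]<130)&(i[:,:,0]<i[:,:,2])); 
for rows in (30,60,125,138):
    xs=np.where(rk[rows,270:370])[0]+270; print(rows,xs.min(),xs.max(),onplane(f,[(xs.min()-.5,rows),(xs.max()+.5,rows)],.07)[:,:2].round(4).tolist())
```

```text
collar ((574.773681640625, -329.3912658691406), 16.196077346801758)
[309  82] [333 109]
grip ((575.6616821289062, -328.85516357421875), (18.915721893310547, 17.45509147644043), 6.31608247756958)
30 288 350 [[0.5204, -0.3657], [0.5137, -0.3112]]
60 289 347 [[0.5447, -0.3625], [0.5383, -0.3104]]
125 289 348 [[0.601, -0.3572], [0.5942, -0.3015]]
138 289 349 [[0.613, -0.3561], [0.6059, -0.2989]]
```

View pics/w10c.png

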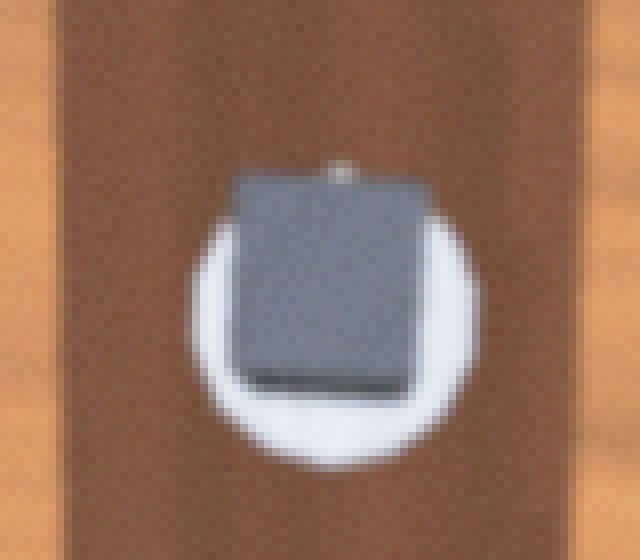

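Wrist estimate: punch at (0.575, -0.329), grip yaw about 6°. The wrist camera read about 1.7 mm too far along +tool-x in the block grasp; correcting for that gives (0.5757, -0.3308), matching the scene camera. Approaching.

```bash
python3 -c "
from h import *
go([.5757,-.3308,.081],96.3)"
```

```text
t 13.8 tcp [ 0.6575 -0.3164  0.201 ] jaw 97.07 tilt z [ 1.e-04  1.e-04 -1.e+00] q6 -2.24
shift [-0.0042 -0.083   0.12  ] az 0.0134 rows>= 2.34 F [ 0.5 -0.5  0.8] w 1.002
```

```bash
python3 -m handwheel '[{"dx":-0.0042,"dy":-0.03,"dz":0,"ax":0,"ay":0,"az":0.013},{"dx":-0.0042,"dy":-0.065,"dz":0,"ax":0,"ay":0,"az":0.013},{"dx":-0.0042,"dy":-0.083,"dz":0.01,"ax":0,"ay":0,"az":0.013},{"dx":-0.0042,"dy":-0.083,"dz":0.035,"ax":0,"ay":0,"az":0.013},{"dx":-0.0042,"dy":-0.083,"dz":0.05,"ax":0,"ay":0,"az":0.013}]'; python3 -m handwheel '[{"dx":0,"dy":0,"dz":0,"ax":0,"ay":0,"az":0},{"dx":0,"dy":0,"dz":0,"ax":0,"ay":0,"az":0}]';python3 -c "
from h import *
grab('wrist','w11');grab('scene','s11');grab('side','d11')
go([.5757,-.3308,.081],96.3)
b=cv2.resize(load('s11')['image'][200:330,130:270],None,fx=3,fy=3,interpolation=cv2.INTER_CUBIC)
a=cv2.resize(load('d11')['image'][200:330,320:450],None,fx=3,fy=3,interpolation=cv2.INTER_CUBIC)
cv2.imwrite('pics/m11.png',np.hstack([a,b]))"
```

```text
time: 14.42
tool_pos: [0.575, -0.3311, 0.1496]
tool_rot: [-0.001, 0.667, 0.745, -0.0]
contact_force: [0.1, -0.4, -1.5]
gripper_width: 0.999
time: 14.68
tool_pos: [0.5761, -0.3318, 0.1517]
tool_rot: [0.001, 0.667, 0.745, 0.0]
contact_force: [-0.4, -0.4, 0.5]
gripper_width: 0.999
t 14.82 tcp [ 0.5762 -0.3321  0.152 ] jaw 96.27 tilt z [ 0.0015 -0.0011 -1.    ] q6 -2.31
shift [ 0.0014 -0.0004  0.071 ] az -0.0005 rows>= 1.14 F [-0.1 -0.8  0.8] w 0.999
```

View pics/w11.png

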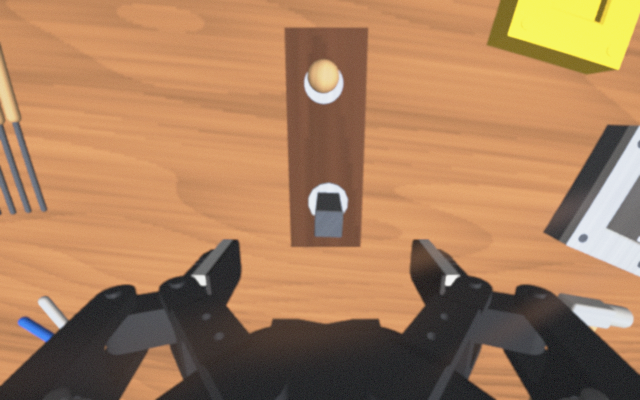

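View pics/m11.png

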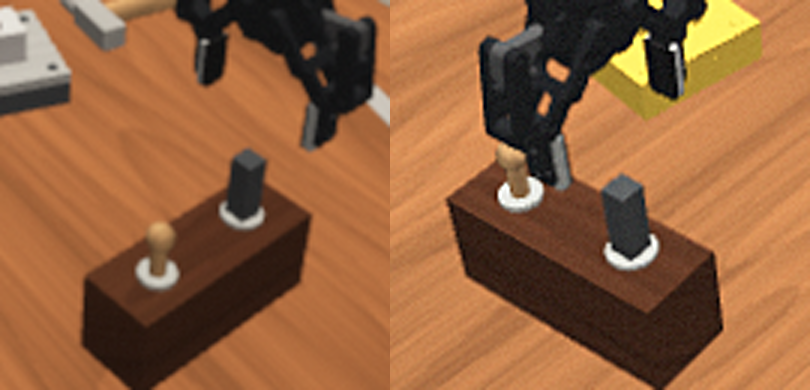

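The punch is about 1.5-2 mm to +tool-x of the finger middle, consistent with the state. I correct by 1.5 mm, go down and grip.

```bash
python3 -m handwheel '[{"dx":0.0015,"dy":0,"dz":0.015,"ax":0,"ay":0,"az":0},{"dx":0.0015,"dy":0,"dz":0.035,"ax":0,"ay":0,"az":0},{"dx":0.0015,"dy":0,"dz":0.055,"ax":0,"ay":0,"az":0},{"dx":0.0015,"dy":0,"dz":0.067,"ax":0,"ay":0,"az":0},{"dx":0.0015,"dy":0,"dz":0.070,"ax":0,"ay":0,"az":0}]'; python3 -m handwheel '[{"dx":0,"dy":0,"dz":0,"ax":0,"ay":0,"az":0},{"dx":0,"dy":0,"dz":0,"ax":0,"ay":0,"az":0}]';python3 -c "
from h import *
grab('wrist','w12');grab('scene','s12');grab('side','d12')
go([.5757,-.3308,.081],96.3)
b=cv2.resize(load('s12')['image'][200:330,130:270],None,fx=3,fy=3,interpolation=cv2.INTER_CUBIC)
a=cv2.resize(load('d12')['image'][200:330,320:450],None,fx=3,fy=3,interpolation=cv2.INTER_CUBIC)
cv2.imwrite('pics/m12.png',np.hstack([a,b]))"
```

```text
time: 15.45
tool_pos: [0.5745, -0.3297, 0.0788]
tool_rot: [-0.001, 0.667, 0.745, -0.0]
contact_force: [-0.4, -0.3, 0.1]
gripper_width: 1.0
time: 15.7
tool_pos: [0.5759, -0.3307, 0.0819]
tool_rot: [0.001, 0.667, 0.745, 0.0]
contact_force: [-1.1, -0.2, -0.5]
gripper_width: 1.0
t 15.85 tcp [ 0.5757 -0.3306  0.0817] jaw 96.26 tilt z [ 1.1e-03 -9.0e-04 -1.0e+00] q6 -2.31
shift [-0.0002 -0.0001  0.0007] az -0.0007 rows>= 0.01 F [ 0.6 -0.7  0.6] w 1.002
```

View pics/w12.png

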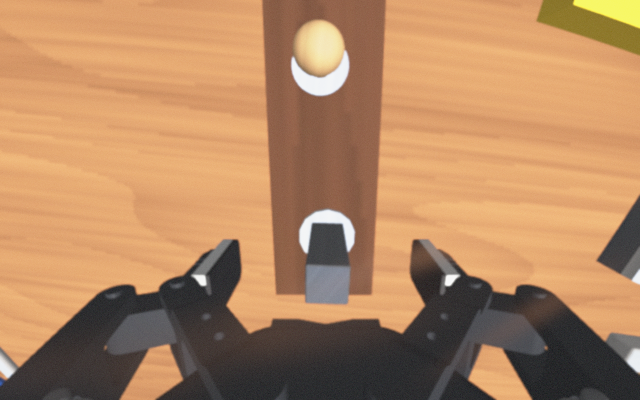

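View pics/m12.png

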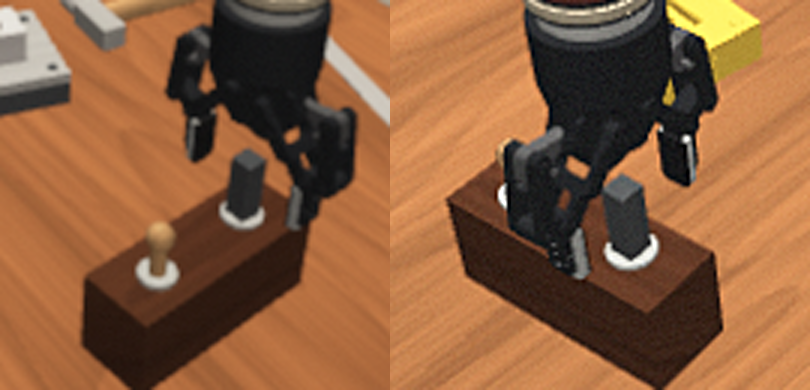

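The punch is centred between the fingers (columns 327 and 326). Closing.

```bash
python3 -m handwheel '[{"dx":0,"dy":0,"dz":0,"ax":0,"ay":0,"az":0},{"dx":0,"dy":0,"dz":0,"ax":0,"ay":0,"az":0},{"dx":0,"dy":0,"dz":0,"ax":0,"ay":0,"az":0},{"dx":0,"dy":0,"dz":0,"ax":0,"ay":0,"az":0},{"dx":0,"dy":0,"dz":0,"ax":0,"ay":0,"az":0}]' 255; python3 -m handwheel '[{"dx":0,"dy":0,"dz":0,"ax":0,"ay":0,"az":0},{"dx":0,"dy":0,"dz":0,"ax":0,"ay":0,"az":0},{"dx":0,"dy":0,"dz":0,"ax":0,"ay":0,"az":0}]';python3 -c "
from h import *
grab('wrist','w13');grab('side','d13');grab('scene','s13')
go([.5757,-.3308,.081],96.3)
b=cv2.resize(load('s13')['image'][200:330,130:270],None,fx=3,fy=3,interpolation=cv2.INTER_CUBIC)
a=cv2.resize(load('d13')['image'][200:330,320:450],None,fx=3,fy=3,interpolation=cv2.INTER_CUBIC)
cv2.imwrite('pics/m13.png',np.hstack([a,b]))"
```

```text
time: 16.48
tool_pos: [0.5754, -0.3303, 0.0809]
tool_rot: [0.0, 0.667, 0.745, 0.0]
contact_force: [1.1, 0.3, 0.8]
gripper_width: 0.206
time: 16.85
tool_pos: [0.5754, -0.3303, 0.0809]
tool_rot: [0.0, 0.667, 0.745, 0.0]
contact_force: [-0.5, -0.2, 1.0]
gripper_width: 0.205
t 17.0 tcp [ 0.5754 -0.3303  0.0809] jaw 96.26 tilt z [ 3.e-04 -1.e-04 -1.e+00] q6 -2.31
shift [-0.0005  0.0002 -0.0001] az -0.0008 rows>= 0.01 F [ 0.4 -0.8  1.3] w 0.205
```

View pics/m13.png

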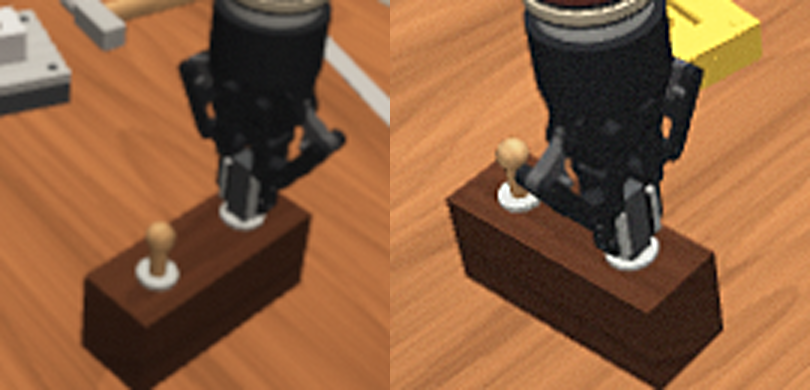

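View pics/w13.png

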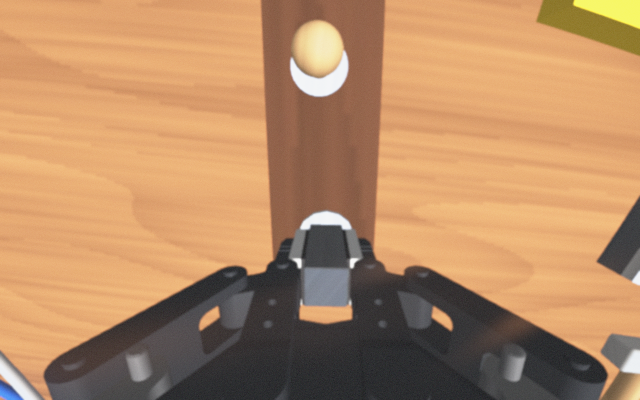

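Gripped firmly (width 0.205, about 17.5 mm), collar still on the rack. Lifting straight up.

```bash
python3 -m handwheel '[{"dx":0,"dy":0,"dz":-0.01,"ax":0,"ay":0,"az":0},{"dx":0,"dy":0,"dz":-0.03,"ax":0,"ay":0,"az":0},{"dx":0,"dy":0,"dz":-0.06,"ax":0,"ay":0,"az":0},{"dx":0,"dy":0,"dz":-0.085,"ax":0,"ay":0,"az":0},{"dx":0,"dy":0,"dz":-0.1,"ax":0,"ay":0,"az":0}]'; python3 -m handwheel '[{"dx":0,"dy":0,"dz":0,"ax":0,"ay":0,"az":0},{"dx":0,"dy":0,"dz":0,"ax":0,"ay":0,"az":0},{"dx":0,"dy":0,"dz":0,"ax":0,"ay":0,"az":0},{"dx":0,"dy":0,"dz":0,"ax":0,"ay":0,"az":0}]';python3 -c "
from h import *
grab('wrist','w14');grab('side','d14');grab('scene','s14')
go([.558,-.0095,.2])
b=cv2.resize(load('s14')['image'][180:310,130:270],None,fx=3,fy=3,interpolation=cv2.INTER_CUBIC)
a=cv2.resize(load('d14')['image'][180:310,320:450],None,fx=3,fy=3,interpolation=cv2.INTER_CUBIC)
cv2.imwrite('pics/m14.png',np.hstack([a,b]))"
```

```text
time: 17.62
tool_pos: [0.576, -0.3307, 0.1841]
tool_rot: [0.002, 0.667, 0.745, 0.0]
contact_force: [0.4, -0.5, -1.4]
gripper_width: 0.202
time: 18.12
tool_pos: [0.5749, -0.33, 0.1796]
tool_rot: [-0.001, 0.667, 0.745, -0.0]
contact_force: [0.2, 0.8, -2.4]
gripper_width: 0.202
t 18.27 tcp [ 0.5752 -0.3302  0.1803] jaw 96.26 tilt z [-6.e-04  5.e-04 -1.e+00] q6 -2.31
shift [ 0.3206  0.0179 -0.0195] az 0 rows>= 5.15 F [ 0.5  0.7 -1.6] w 0.205
```

View pics/m14.png

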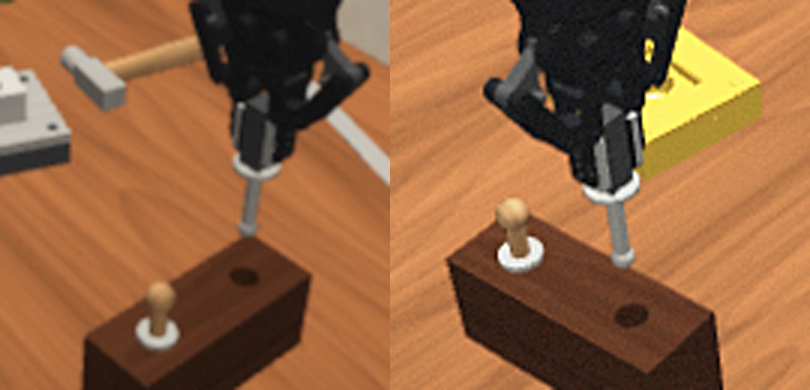

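View pics/w14.png

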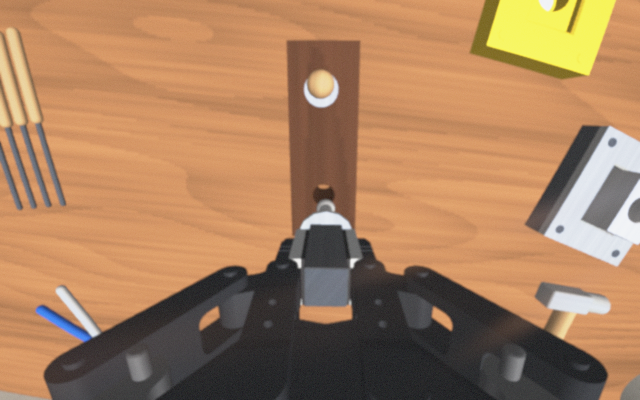

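The punch hangs straight, with its ball at wrist pixel (326,206). Next I move towards the block, stopping 60 mm beyond the hole so the wrist camera sees it.

```bash
python3 -m handwheel '[{"dx":0.03,"dy":0.01,"dz":0,"ax":0,"ay":0,"az":0},{"dx":0.08,"dy":0.025,"dz":0,"ax":0,"ay":0,"az":0},{"dx":0.135,"dy":0.04,"dz":0,"ax":0,"ay":0,"az":0},{"dx":0.19,"dy":0.055,"dz":0,"ax":0,"ay":0,"az":0},{"dx":0.245,"dy":0.07,"dz":0,"ax":0,"ay":0,"az":0}]'; python3 -m handwheel '[{"dx":0.045,"dy":0.008,"dz":0,"ax":0,"ay":0,"az":0},{"dx":0.075,"dy":0.008,"dz":0,"ax":0,"ay":0,"az":0},{"dx":0.075,"dy":0.008,"dz":0,"ax":0,"ay":0,"az":0},{"dx":0.075,"dy":0.008,"dz":0,"ax":0,"ay":0,"az":0},{"dx":0.075,"dy":0.008,"dz":0,"ax":0,"ay":0,"az":0}]';python3 -m handwheel '[{"dx":0,"dy":0,"dz":0,"ax":0,"ay":0,"az":0},{"dx":0,"dy":0,"dz":0,"ax":0,"ay":0,"az":0},{"dx":0,"dy":0,"dz":0,"ax":0,"ay":0,"az":0},{"dx":0,"dy":0,"dz":0,"ax":0,"ay":0,"az":0}]';python3 -c "
from h import *
grab('wrist','w15');grab('side','d15');grab('scene','s15')
go([.558,-.0095,.18])
b=cv2.resize(load('s15')['image'][130:260,250:390],None,fx=3,fy=3,interpolation=cv2.INTER_CUBIC)
a=cv2.resize(load('d15')['image'][130:260,260:390],None,fx=3,fy=3,interpolation=cv2.INTER_CUBIC)
cv2.imwrite('pics/m15.png',np.hstack([a,b]))"
```

```text
time: 18.9
tool_pos: [0.6183, -0.0774, 0.181]
tool_rot: [0.0, 0.668, 0.745, 0.0]
contact_force: [0.5, 0.6, -2.0]
gripper_width: 0.202
time: 19.52
tool_pos: [0.6181, -0.0048, 0.1808]
tool_rot: [0.0, 0.668, 0.744, -0.0]
contact_force: [-0.4, 0.5, -0.9]
gripper_width: 0.2
time: 20.02
tool_pos: [0.618, -0.0038, 0.1808]
tool_rot: [-0.0, 0.668, 0.745, -0.0]
contact_force: [-0.4, 0.3, -1.1]
gripper_width: 0.201
t 20.18 tcp [ 0.618  -0.0036  0.1808] jaw 96.26 tilt z [-0.  0. -1.] q6 -1.81
shift [ 0.0007 -0.0603  0.0008] az 0 rows>= 0.96 F [-0.3  0.6 -1.3] w 0.205
```

View pics/m15.png

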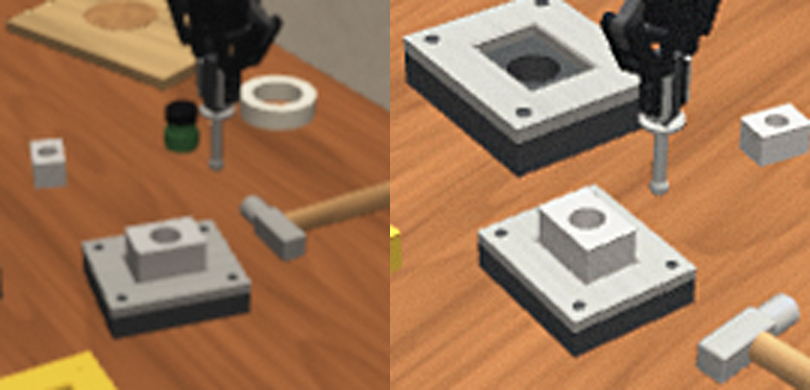

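View pics/w15.png

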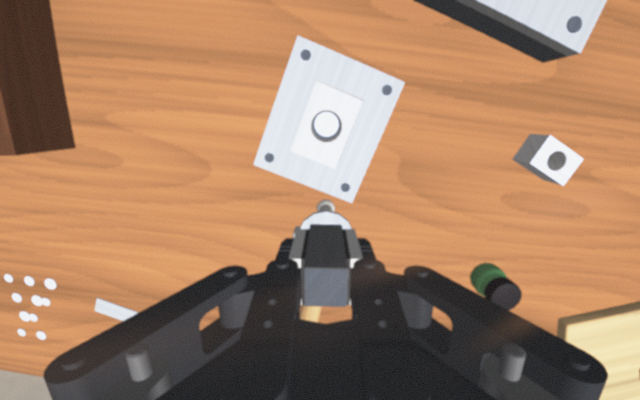

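Run:
```python
from h import *
w,s,d=load('w15'),load('s15'),load('d15')
p,M=toolT()
e,el=holefit(w,.064,(303,100,350,145)); print('hole wrist',e,el)
hc=np.array(el[0])/1000; print('hole in tool',(M[:2,:2].T@(hc-p[:2])).round(4))
for n,f,(u,v) in (('s',s,(339,192)),('d',d,(332,185))):
    cv2.imwrite(f'pics/b15{n}.png',cv2.resize(f['image'][v-25:v+12,u-20:u+20],None,fx=15,fy=15,interpolation=cv2.INTER_CUBIC))
cv2.imwrite('pics/b15w.png',cv2.resize(w['image'][190:320,280:370],None,fx=4.5,fy=4.5,interpolation=cv2.INTER_CUBIC))
# scene / side hole
for n,f,box,t in (('scene',s,(310,195,332,210),200),('side',d,(308,202,324,214),170)):
    print(n,holefit(f,.064,box,t))
```

```text
hole wrist ((557.7889404296875, -8.841995239257812), 13.617008209228516) ((557.267822265625, -8.962701797485352), (25.043312072753906, 25.437541961669922), 89.42181396484375)
hole in tool [ 0.0013 -0.0609]
scene (((559.0826416015625, -10.33905029296875), 14.042485237121582), ((558.7948608398438, -10.157208442687988), (25.026409149169922, 26.55791664123535), 4.243152141571045))
side (((560.67919921875, -13.143048286437988), 34.06563186645508), ((561.5597534179688, -13.72659683227539), (52.223121643066406, 56.37189865112305), 143.33364868164062))
```

View pics/b15s.png

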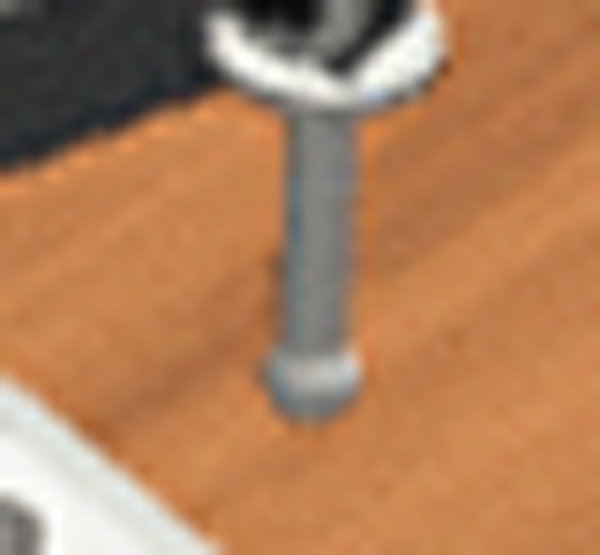

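View pics/b15d.png

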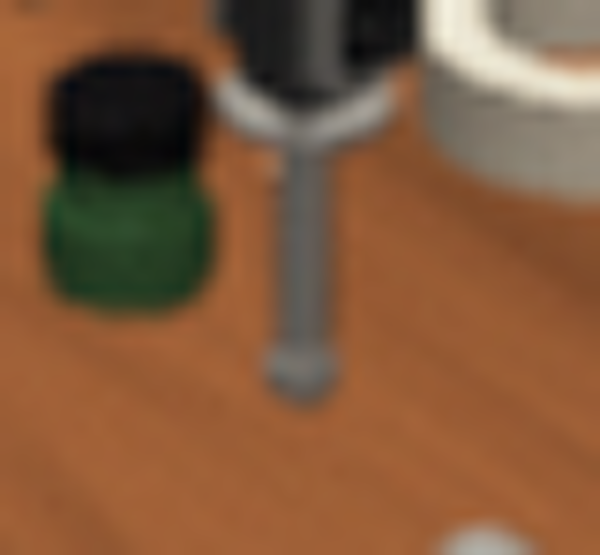

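View pics/b15w.png

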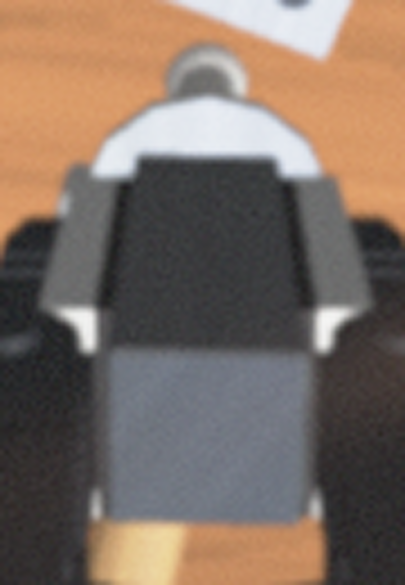

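Run:
```python
from h import *
w,s,d=load('w15'),load('s15'),load('d15')
p,M=toolT(); T=lambda q:(M[:2,:2].T@(np.array(q)-p[:2])*1000).round(2)
zb=p[2]-.0709+.007; print('ball z',zb)
B={'s':onplane(s,[(339.3,191.7)],zb)[0,:2],'d':onplane(d,[(331.6,184.2)],zb)[0,:2],'w':onplane(w,[(325.6,208.8)],zb)[0,:2]}
o1,v1=rays(s,[(339.3,191.7)]);o2,v2=rays(d,[(331.6,184.2)])
A=np.c_[v1[0],-v2[0]]; t=np.linalg.lstsq(A,o2-o1,rcond=None)[0]; print('tri',o1+v1[0]*t[0],o2+v2[0]*t[1])
for t in (150,140,130): print(t,holefit(d,.064,(309,202,323,214),t))
g=d['image'].min(2); print(g[203:214,304:330])
for k,v in B.items(): print(k,v.round(4),'tool',T(v))
for t in (215,200,190,170): print('scene',t,holefit(s,.064,(310,195,332,210),t)[1])
for t in (215,190,170): print('w',t,holefit(w,.064,(303,100,350,145),t))
```

```text
ball z 0.11690194758875329
tri [ 0.61831593 -0.00422972  0.11707703] [ 0.61852974 -0.0058403   0.11504388]
150 (((572.89404296875, 5.475954532623291), 18.694353103637695), ((566.4384765625, 10.198756217956543), (9.863350868225098, 44.96029281616211), 63.262351989746094))
140 (((572.89404296875, 5.475954532623291), 18.694353103637695), ((568.3060913085938, 9.378484725952148), (9.811989784240723, 42.96131896972656), 62.098175048828125))
130 (((570.5275268554688, 6.945954322814941), 16.031112670898438), ((568.5179443359375, 10.376937866210938), (9.304219245910645, 31.486419677734375), 64.76106262207031))
[[ 47  49  49  48  48  49  48  56  73  86  95 121 139 150 157 157 170 189
  190 178 139  95  88 105 114 117]
 [ 47  55  74  86  96 120 135 139 148 152 158 177 188 190 190 190 190 190
  190 190 184 157 133 141 154 160]
 [133 138 148 156 163 180 188 183 173 162 160 156 162 170 180 189 191 192
  190 191 191 178 138 111 118 142]
 [190 191 189 189 190 188 171 148 130 116 116 111 114 124 141 168 187 190
  190 190 191 183 142  78  87 121]
 [191 190 191 193 192 179 140  97  96 103 105 106 104  
[... 1094 characters left out ...]
3393555), (24.0565242767334, 25.70792007446289), 137.4779815673828)
scene 170 ((558.8584594726562, -10.339195251464844), (20.344799041748047, 26.473262786865234), 126.86530303955078)
w 215 (((557.8843383789062, -8.927825927734375), 14.027546882629395), ((557.7903442382812, -8.948177337646484), (27.08466339111328, 27.4283447265625), 89.06377410888672))
w 190 (((557.7889404296875, -8.841995239257812), 13.617008209228516), ((557.267822265625, -8.962701797485352), (25.043312072753906, 25.437541961669922), 89.42181396484375))
w 170 (((557.9890747070312, -8.881431579589844), 13.199716567993164), ((557.0587158203125, -8.995850563049316), (24.437707901000977, 25.733619689941406), 96.81903076171875))
```

Ball to hole shift: scene (-59.3, -6.1) mm and wrist (-59.9, -6.2) mm, in good agreement. I move over the hole, ball about 11 mm above the block, and recheck.

```bash
python3 -m handwheel '[{"dx":0.0004,"dy":-0.02,"dz":0,"ax":0,"ay":0,"az":0},{"dx":0.0004,"dy":-0.045,"dz":0,"ax":0,"ay":0,"az":0},{"dx":0.0004,"dy":-0.0599,"dz":0.01,"ax":0,"ay":0,"az":0},{"dx":0.0004,"dy":-0.0599,"dz":0.025,"ax":0,"ay":0,"az":0},{"dx":0.0004,"dy":-0.0599,"dz":0.035,"ax":0,"ay":0,"az":0}]'; python3 -m handwheel '[{"dx":0,"dy":0,"dz":0,"ax":0,"ay":0,"az":0},{"dx":0,"dy":0,"dz":0,"ax":0,"ay":0,"az":0},{"dx":0,"dy":0,"dz":0,"ax":0,"ay":0,"az":0},{"dx":0,"dy":0,"dz":0,"ax":0,"ay":0,"az":0},{"dx":0,"dy":0,"dz":0,"ax":0,"ay":0,"az":0}]';python3 -m handwheel '[{"dx":0,"dy":0,"dz":0,"ax":0,"ay":0,"az":0},{"dx":0,"dy":0,"dz":0,"ax":0,"ay":0,"az":0}]';python3 -c "
from h import *
grab('wrist','w16');grab('side','d16');grab('scene','s16')
go([.558,-.0095,.0849])
b=cv2.resize(load('s16')['image'][160:220,280:345],None,fx=6,fy=6,interpolation=cv2.INTER_CUBIC)
a=cv2.resize(load('d16')['image'][165:225,282:347],None,fx=6,fy=6,interpolation=cv2.INTER_CUBIC)
cv2.imwrite('pics/m16.png',np.hstack([a,b]))"
```

```text
time: 20.8
tool_pos: [0.5584, -0.0097, 0.1446]
tool_rot: [-0.0, 0.667, 0.745, -0.0]
contact_force: [-0.7, 0.2, -2.1]
gripper_width: 0.198
time: 21.42
tool_pos: [0.5586, -0.0098, 0.1461]
tool_rot: [0.0, 0.667, 0.745, 0.0]
contact_force: [0.2, -0.3, -0.6]
gripper_width: 0.2
time: 21.68
tool_pos: [0.5584, -0.0098, 0.1459]
tool_rot: [0.0, 0.667, 0.745, 0.0]
contact_force: [0.6, 0.4, -1.9]
gripper_width: 0.205
t 21.82 tcp [ 0.5584 -0.0098  0.1458] jaw 96.26 tilt z [ 1.e-04  0.e+00 -1.e+00] q6 -1.83
shift [ 0.0003 -0.0004  0.0609] az 0 rows>= 0.97 F [-0.1  0.1 -0.9] w 0.202
```

View pics/m16.png

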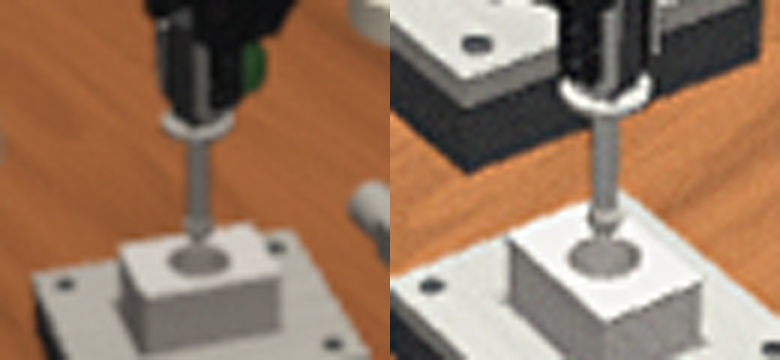

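View pics/w16.png

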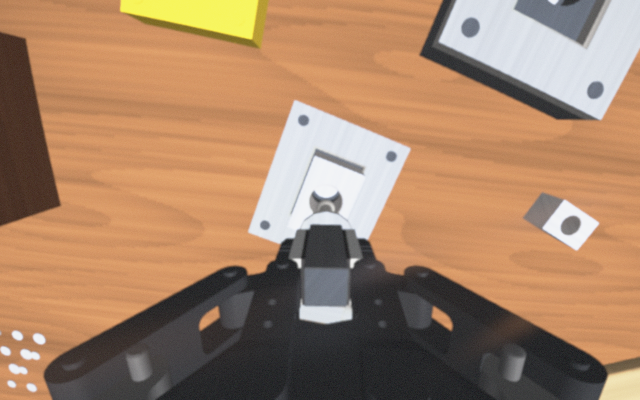

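Run:
```python
from h import *
s,d=load('s16'),load('d16')
zb=.1458-.0709+.007; print('ball z',zb)
bs=np.array([605-390,219])/6+[280-.4,160-.4]; hs=np.array([605-390,257])/6+[280-.4,160-.4]
bd=np.array([198,227])/6+[282-.4,165-.4]; hd=np.array([199,261])/6+[282-.4,165-.4]
for n,f,b,h in (('scene',s,bs,hs),('side',d,bd,hd)):
    B=onplane(f,[b],zb)[0,:2];H=onplane(f,[h],.064)[0,:2]; print(n,b,h,'ball',B.round(4),'hole',H.round(4),'hole-ball mm',((H-B)*1000).round(1))
```

```text
ball z 0.08190000000000001
scene [315.43333333 196.1       ] [315.43333333 202.43333333] ball [ 0.5594 -0.0108] hole [ 0.5591 -0.0101] hole-ball mm [-0.3  0.7]
side [314.6        202.43333333] [314.76666667 208.1       ] ball [ 0.5575 -0.0144] hole [ 0.5573 -0.0152] hole-ball mm [-0.2 -0.8]
```

Scene and side put the ball within 1 mm of the hole axis, with opposite signs. Lowering to TCP z 0.085, which puts the collar 10 mm above the block.

```bash
python3 -m handwheel '[{"dx":0,"dy":0,"dz":0.004,"ax":0,"ay":0,"az":0},{"dx":0,"dy":0,"dz":0.010,"ax":0,"ay":0,"az":0},{"dx":0,"dy":0,"dz":0.017,"ax":0,"ay":0,"az":0},{"dx":0,"dy":0,"dz":0.024,"ax":0,"ay":0,"az":0},{"dx":0,"dy":0,"dz":0.03,"ax":0,"ay":0,"az":0}]'; python3 -m handwheel '[{"dx":0,"dy":0,"dz":0.008,"ax":0,"ay":0,"az":0},{"dx":0,"dy":0,"dz":0.016,"ax":0,"ay":0,"az":0},{"dx":0,"dy":0,"dz":0.023,"ax":0,"ay":0,"az":0},{"dx":0,"dy":0,"dz":0.028,"ax":0,"ay":0,"az":0},{"dx":0,"dy":0,"dz":0.0309,"ax":0,"ay":0,"az":0}]';python3 -m handwheel '[{"dx":0,"dy":0,"dz":0,"ax":0,"ay":0,"az":0},{"dx":0,"dy":0,"dz":0,"ax":0,"ay":0,"az":0},{"dx":0,"dy":0,"dz":0,"ax":0,"ay":0,"az":0},{"dx":0,"dy":0,"dz":0,"ax":0,"ay":0,"az":0},{"dx":0,"dy":0,"dz":0,"ax":0,"ay":0,"az":0}]';python3 -c "
from h import *
grab('wrist','w17');grab('side','d17');grab('scene','s17')
go([.5584,-.0098,.0849])
b=cv2.resize(load('s17')['image'][160:220,280:345],None,fx=6,fy=6,interpolation=cv2.INTER_CUBIC)
a=cv2.resize(load('d17')['image'][165:225,282:347],None,fx=6,fy=6,interpolation=cv2.INTER_CUBIC)
cv2.imwrite('pics/m17.png',np.hstack([a,b]))"
```

```text
time: 22.45
tool_pos: [0.5581, -0.0098, 0.115]
tool_rot: [-0.0, 0.667, 0.745, -0.0]
contact_force: [-0.2, -0.4, -1.3]
gripper_width: 0.202
time: 23.08
tool_pos: [0.5583, -0.0098, 0.0845]
tool_rot: [-0.0, 0.667, 0.745, -0.0]
contact_force: [-0.1, -0.7, -2.0]
gripper_width: 0.204
time: 23.7
tool_pos: [0.5584, -0.0098, 0.085]
tool_rot: [0.0, 0.667, 0.745, 0.0]
contact_force: [0.4, -0.2, -1.3]
gripper_width: 0.208
t 23.85 tcp [ 0.5584 -0.0098  0.0849] jaw 96.26 tilt z [ 0. -0. -1.] q6 -1.83
shift [-0. -0.  0.] az 0 rows>= 0.0 F [-0.9 -0.2 -0.8] w 0.203
```

View pics/m17.png

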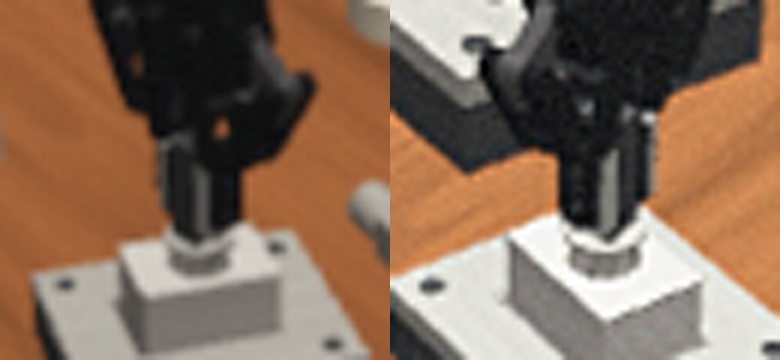

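View pics/w17.png

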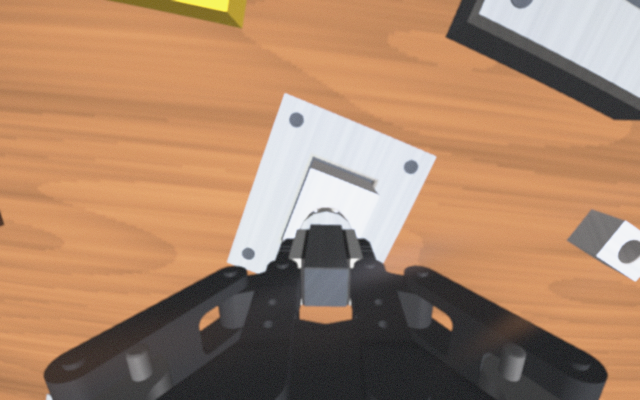

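The punch is in the hole with no contact force (|F| < 1.5 N). A last check of collar height in both views: predicted against observed lowest rim pixel.

Run:
```python
from h import *
a=np.linspace(0,2*np.pi,200)
for n,c,off in (('s17',(.5592,-.0104),(280,160)),('d17',(.5574,-.0148),(282,165))):
    f=load(n)
    for z in (.069,.074,.079):
        q=proj(f,np.c_[c[0]+.016*np.cos(a),c[1]+.016*np.sin(a),np.full(200,z)]); q=(q-np.array(off)+.4)*6
        print(n,z,'low rim crop y',q[:,1].max().round(1),'x',q[:,0].min().round(1),q[:,0].max().round(1))
s=manip.state(); print(abs(s['joint_vel']).max())
for n,off,xr in (('s17',(280,160),(33,39)),('d17',(282,165),(30,36))):
    im=load(n)['image'].min(2); print(n); print(im[off[1]+34:off[1]+48,off[0]+xr[0]:off[0]+xr[1]])
```

```text
s17 0.069 low rim crop y 272.6 x 171.5 258.3
s17 0.074 low rim crop y 261.6 x 171.5 258.5
s17 0.079 low rim crop y 250.6 x 171.6 258.8
d17 0.069 low rim crop y 271.1 x 163.2 233.9
d17 0.074 low rim crop y 261.9 x 163.0 233.9
d17 0.079 low rim crop y 252.5 x 162.8 233.8
0.0013595459905581986
s17
[[ 26  48 110 126 110  49]
 [ 14  39 106 123 113  37]
 [ 13  41 101 123 104  21]
 [ 30  53 109 123  96  32]
 [122 104 110 101  47  98]
 [206 158  99  58  92 195]
 [236 227 174 131 186 231]
 [199 209 222 223 209 183]
 [114 108 112 113 115 118]
 [122 103 114 114 105 130]
 [112 115 119 118 114 136]
 [ 93 117 127 112 124 149]
 [176 188 185 173 199 227]
 [253 252 252 252 252 249]]
d17
[[ 32  25  49  77  65  25]
 [ 30  27  49  78  66  22]
 [ 32  28  49  77  64  24]
 [ 30  29  50  78  67  30]
 [ 31  28  45  70  73  57]
 [ 72  42  34  51  84  90]
 [137 103  68  92 132 140]
 [149 142 125 139 153 149]
 [112 121 128 124 112  97]
 [ 96  92  89  89  82  78]
 [ 95  87  88  90  83  90]
 [125 101 102 104 105 119]
 [176 160 160 162 164 171]
 [197 191 183 178 174 168]]
```

The scene rim edge looks a little higher than predicted (252 vs 261). I check the same thing in the earlier free view, where the background is wood.

Run:
```python
from h import *
a=np.linspace(0,2*np.pi,200)
def rim(f,c,z,off): 
    q=proj(f,np.c_[c[0]+.016*np.cos(a),c[1]+.016*np.sin(a),np.full(200,z)]); return (q-np.array(off))[:,1].max().round(2)
print('s16 pred z.1349 row',rim(load('s16'),(.5592,-.0104),.1349,(280,160)),'top',rim(load('s16'),(.5592,-.0104),.1389,(280,160)))
print(load('s16')['image'].min(2)[160+10:160+24,280+29:280+43])
print('d16 pred',rim(load('d16'),(.5574,-.0148),.1349,(282,165)))
print(load('d16')['image'].min(2)[165+16:165+28,282+26:282+40])
print('s17 rows');print(load('s17')['image'].min(2)[160+37:160+50,280+26:280+47])
```

```text
s16 pred z.1349 row 20.05 top 18.48
[[ 25  45  49  18  20  25  68 126 113  56  40  50  37  24]
 [ 13  34  33  20  14  20  67 122 108  52  40  45  49  47]
 [ 42   6  22  21  18  22  74 123 111  56  44  37  74 137]
 [151  60  52  33  12  45  90 126 112  51  35  33 143 240]
 [248 163 127  82  51  89 124 118  98  29  59 101 180 225]
 [242 230 185 131 107 104 109  90  52  82 153 210 241 222]
 [150 237 241 231 169 123 134  85  95 191 243 232 232 199]
 [ 70 143 209 233 228 234 230 181 178 228 223 202 169  78]
 [ 48  71  97 128 149 184 202 196 193 173 147  94  99  60]
 [ 45  39  45  63  87 120 114 110 118 107  87  76  74  75]
 [ 44  42  36  29  56 116 118 116 104  86  73  74  74  80]
 [ 41  47  52  42  59 118 129 126 115  86  71  76  77  78]
 [ 55  58  64  71  63 116 126 121 105  86  71  77  78  75]
 [ 74  77  76  68  65 115 129 124 118  94  73  69  79  85]]
d16 pred 23.76
[[ 56  46  29  30  31  31  51  75  60  22  27  21  22  22]
 [ 55  56  47  29  30  29  53  75  63  21  16  24  37  43]
 [ 61  83  81  29  30  31  53  77  71  52  46  67  77  57]
 [ 79 122 124  74  41  30  46  65  73  68  74
[... 953 characters left out ...]
5 204 119 122 116 114 108 112 113 115 118 119  92 143 241 243
  242 243 242]
 [242 246 240 191 116 131 138 122 103 114 114 105 130 132 110 153 247 243
  240 240 241]
 [246 247 246 237 149 137 127 112 115 119 118 114 136 127 138 196 250 242
  243 240 242]
 [181 247 245 248 236 187 144  93 117 127 112 124 149 169 227 243 247 242
  241 240 240]
 [113 161 226 247 252 253 231 176 188 185 173 199 227 234 249 243 240 240
  242 242 241]
 [119 100 135 224 247 247 249 253 252 252 252 252 249 248 244 242 239 240
  244 245 245]
 [118 108 108 121 203 245 246 245 244 245 242 242 242 242 243 242 244 243
  244 245 240]
 [121 120 112 112 120 199 245 245 243 244 243 241 241 244 245 247 250 246
  234 167 117]]
```

Run:
```python
from h import *
f=load('s17')
rows=[(280+x,160+y) for x,y in [(31,39),(32,40),(33,40),(38,40),(39,39),(34,41),(35,41),(36,41)]]
print('collar',depthpts(f,rows)[:,2].round(4))
print('block',depthpts(f,[(280+x,160+y) for x,y in [(33,48),(34,48),(35,48),(36,48),(37,48),(46,44),(47,44),(48,45)]])[:,2].round(4))
f=load('d17')
print('collar',depthpts(f,[(282+x,165+y) for x,y in [(28,40),(29,41),(30,41),(31,41),(33,41),(34,41),(35,41),(37,40)]])[:,2].round(4))
print('block',depthpts(f,[(282+x,165+y) for x,y in [(24,45),(26,46),(28,46),(30,47),(32,46),(22,42),(42,43),(43,42)]])[:,2].round(4))
f=load('s16'); print('s16 collar',depthpts(f,[(280+x,160+y) for x,y in [(30,16),(31,16),(32,17),(34,17),(35,17),(38,17),(40,16)]])[:,2].round(4),'expect .135-.139')
f=load('s12'); i=f['image']; print('in rack'); P=[(u,v) for v in range(270,292) for u in range(195,222) if i[v,u].min()>190]; print(np.median(depthpts(f,P)[:,2]),len(P), np.percentile(depthpts(f,P)[:,2],[10,90]))
b=[(u,v) for v in range(265,300) for u in range(180,232) if i[v,u,2]<130 and 60<i[v,u,2] and i[v,u,0]<i[v,u,2]-15]; print('rack top',np.percentile(depthpts(f,b)[:,2],[50,70,85]))
f=load('s14'); i=f['image']; P=[(u,v) for v in range(235,250) for u in range(195,216) if i[v,u].min()>190]; print('s14 collar',len(P),np.median(depthpts(f,P)[:,2]),'expect .170-.173')
```

```text
collar [0.0772 0.0779 0.0795 0.076  0.0779 0.0778 0.0798 0.0782]
block [0.0669 0.0631 0.0656 0.0628 0.065  0.0642 0.0634 0.0652]
collar [0.0765 0.0756 0.0745 0.0747 0.0751 0.0755 0.0753 0.0751]
block [0.0601 0.0631 0.0605 0.0597 0.0549 0.0621 0.0609 0.0605]
s16 collar [0.1385 0.1392 0.1392 0.1401 0.138  0.1375 0.1381] expect .135-.139
in rack
0.07396919786584766 61 [0.0728772  0.07547424]
rack top [0.07013317 0.07084767 0.07161164]
s14 collar 49 0.17246070071603314 expect .170-.173
```

Depth settles it. The collar top is 13.8 mm (scene) and 14.7 mm (side) above the block top, so the underside is about 10-10.5 mm above. My rim-edge reading was just off by about a pixel. Handing in.

```bash
python3 -c "
from h import *
print(manip.job_done()); go([.5584,-.0098,.0849])"
```

```text
the job is handed in; nothing more can be done
None
the job is handed in; nothing more can be done
```

I seated the larger guide block in the small grey fixture's pocket and let go of it. Then I took the square-grip punch from the rack and lowered it ball first through the hole. I handed the job in at about 24 s with the punch still held there.

Last checks:
- **Block:** it looked flat and square in the scene, side and wrist views, with the disc visible through the hole. I lowered it onto the pocket floor until the force rose, to at most about 9 N.
- **Centring:** just before lowering, the scene and side views put the ball within about 1 mm of the hole's axis. I did not measure centring again once it was inside the hole.
- **Contact:** force readings stayed at about 2 N or less on the way down, so no sign of touching.
- **Stillness:** the tool was vertical and the joints practically at rest.
- **Collar height:** depth readings put the collar's underside about 9.8 mm (scene) and 10.7 mm (side) above the block.

Two checks disagreed:
- **Collar rim:** reading the rim edge in the pictures put it 1–2 pixels (about 3–4 mm) higher than predicted. I trusted the depth readings, which also matched the collar's known height in the rack.
- **Side camera:** it sits about 4–5 mm off the others in absolute position, so I used it only for relative offsets.

The round punch, jar and hammer were not touched.

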